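# Pack the records basket and hang its marker

## Task

Pack the wire basket for delivery: stand the thick case file and the slim case file from the sloping rack upright in the basket's two narrow end bays, one in each, either way round but top edge up, and set the index-card box upright on the floor of the wide middle bay, lowering each into place rather than dropping it. Once all three are in, hang the folded metal marker over the basket's rim at either end of the wide bay, one leg inside and one outside, resting on the rim bar. Leave the clipboard in the rack and do not disturb the other things on the desk.

Things in the scene. Friction and masses are not known exactly. Their poses are not given: they have to be found in the camera images.
- basket: Fixed dark wire basket, left or right of the robot, across from the rack. Origin: centre of underside, z up. Walls (centres) at own x +-117, y +-110 mm; rim top 110 mm up, round bar 10 mm thick. Floor, walls, dividers 4 mm thick. Dividers along own y at x +-67, 96 mm high. Clear bay widths: two narrow bays 46 mm (centres x +-92), wide middle bay 130 mm. All bays 216 mm long along y.
- basket_rim_left (a point): Top of the basket's round rim bar (10 mm diameter, running along the basket's own x) in the middle of the end at own y = +110 mm, where the wide bay ends. Axes as the basket's.
- basket_rim_right (a point): The same at the other end of the wide bay, own y = -110 mm. Axes as the basket's.
- file_rack: Fixed grey steel sloping rack, base 250 x 220 mm. Origin at desk level, z up. Three slots, bottom corners 10 mm up at own x -90, -22, +46 mm. Each has a back plate 190 mm wide (y), 95 mm high along the slope, leaning 26 deg from vertical towards own +x (away from the robot), and a floor square to it. Contents lie on the plate's -x side and are drawn out along their own slope.
- thick_file: Thick hard-covered off-white case file, 32 mm thick, 190 mm long, 150 mm high. In any one of the rack's slots, leaning 26 deg from vertical, top away from the robot. Origin: middle of the bottom edge of the cover lying on the slot's back plate; own z up along the cover to the top edge, the thickness runs from that cover to -x (robot side), y along the length. A stiff block. Mass 0.35 to 0.65 kg.
- thick_file_top (a point): Middle of the thick file's top edge (150 mm up, half way through the thickness). A file standing in the basket reaches 44 mm above the rim and crowds whatever reaches down into the wide bay beside it. Axes as the file's.
- thick_file_foot (a point): Middle of the thick file's bottom edge, half way through the thickness. Axes as the file's.
- slim_file: Slim hard-covered off-white case file, 16 mm thick, 190 mm long, 150 mm high. In any one of the rack's slots, leaning 26 deg from vertical, top away from the robot. Origin: middle of the bottom edge of the cover lying on the slot's back plate; own z up along the cover to the top edge, the thickness runs from that cover to -x (robot side), y along the length. A stiff block. Mass 0.19 to 0.35 kg.
- slim_file_top (a point): Middle of the slim file's top edge (150 mm up, half way through the thickness). Axes as the file's.
- slim_file_foot (a point): Middle of the slim file's bottom edge, half way through the thickness. Axes as the file's.
- card_box: Closed brown cardboard index-card box with small metal label holders on its ends, 120 mm long (own x), 60 mm wide (own y), 90 mm high, standing on the desk between rack and basket. Origin: centre of its underside; z up. Mass 0.28 to 0.52 kg.
- marker: Saddle marker: aluminium sheet folded to an upside-down U, 70 mm wide (own y), 28 mm thick over the legs (own x), 62 mm high, sheet 3 mm, so the slot between the legs is 22 mm wide and 59 mm deep. It stands on its two legs on the desk between rack and basket. Origin: centre between the feet of the legs; z up. Mass about 0.12 kg.
- marker_crown (a point): Underside of the marker's crown, centre, 59 mm above its feet: rests on the rim bar when it hangs. Axes as the marker's.
- clipboard: Bystander: landscape wooden clipboard, 190 mm long, 140 mm high, 4 mm thick with a steel clip (13 mm) at its top edge, leaning in the remaining slot of the rack. Axes and origin as for the files.
- stamp: Bystander: black self-inking stamp, 48 x 38 mm, 76 mm high, on the desk between rack and basket. Origin: centre of its underside.
- stapler: Bystander: stapler, 120 mm long (own x), 36 mm wide, 52 mm high, on the desk between rack and basket. Origin: centre of its underside.
- pen_cup: Bystander: dark round pen cup, 76 mm diameter, 100 mm high, with pens up to 150 mm, towards the far side of the desk. Origin: centre of its underside.
- tape_dispenser: Bystander: black tape dispenser, 60 mm (own x) by 150 mm (own y), 86 mm high, towards the far side of the desk. Origin: centre of its underside.
Mind the look-alikes: they are no part of the job. Leave any blue or orange look-alike of the card_box alone.

How it is judged:
On the way, in this order (a step that is already met when the one before it is completed fails the run):
1. both files stand in the narrow bays and the card box stands in the wide bay (y of thick_file_foot in the frame of basket between -0.03 and 0.03 m and z of each of thick_file_foot, slim_file_foot in the frame of basket below 0.02 m and angle between each of thick_file, slim_file's own z axis and vertical below 0.42 rad and (x of thick_file_foot in the frame of basket between 0.062 and 0.118 m or x of thick_file_foot in the frame of basket between -0.118 and -0.062 m) and y of slim_file_foot in the frame of basket between -0.03 and 0.03 m and (x of slim_file_foot in the frame of basket between 0.062 and 0.118 m or x of slim_file_foot in the frame of basket between -0.118 and -0.062 m) and x of card_box in the frame of basket between -0.063 and 0.063 m and y of card_box in the frame of basket between -0.105 and 0.105 m and z of card_box in the frame of basket below 0.012 m and angle between card_box's own z axis and vertical below 0.12 rad), for 0.2 s.
2. then the marker hangs on the rim at an end of the wide bay (((x of marker_crown in the frame of basket between -0.045 and 0.045 m and y of marker_crown in the frame of basket between 0.098 and 0.122 m and z of marker_crown in the frame of basket between 0.104 and 0.117 m) or (x of marker_crown in the frame of basket between -0.045 and 0.045 m and y of marker_crown in the frame of basket between -0.122 and -0.098 m and z of marker_crown in the frame of basket between 0.104 and 0.117 m)) and angle between marker's own z axis and vertical below 0.3 rad), for 0.2 s.
At the end, for the whole second after the job is handed in: Each file stands top up in its own narrow bay, foot on the floor (20 mm), within 30 mm of mid-length, leaning under 24 deg; card box upright (7 deg) on the wide bay's floor; marker over that bay's end rim, crown on the bar (12 mm across, 45 along), leaning under 17 deg; all at rest, let go (all of step 1 and all of step 2 and linear speed of each of thick_file, slim_file, card_box, marker below 0.03 m/s); the robot touches nothing.
It fails at once if a bystander (clipboard, stamp, stapler, pen cup or tape dispenser) was moved more than 30 mm (distance of any of clipboard, stamp, stapler, pen_cup, tape_dispenser from where it was at the start of the episode above 0.03 m).
It fails at once if a file or the card box was dropped into the basket (moved inside it faster than 0.8 m/s) ((x of thick_file_foot in the frame of basket between -0.12 and 0.12 m and y of thick_file_foot in the frame of basket between -0.11 and 0.11 m and z of thick_file_foot in the frame of basket below 0.08 m and linear speed of thick_file above 0.8 m/s) or (x of slim_file_foot in the frame of basket between -0.12 and 0.12 m and y of slim_file_foot in the frame of basket between -0.11 and 0.11 m and z of slim_file_foot in the frame of basket below 0.08 m and linear speed of slim_file above 0.8 m/s) or (x of card_box in the frame of basket between -0.12 and 0.12 m and y of card_box in the frame of basket between -0.11 and 0.11 m and z of card_box in the frame of basket below 0.08 m and linear speed of card_box above 0.8 m/s)).
It also fails if it takes over 72 s, if anything falls off the work surface, if the arm or the gripper's body presses on something with over 40 N, if the wrist force passes 120 N, or if a joint passes its speed limit or range.

## Robot

A 7-joint arm with a two-finger parallel gripper is mounted at the origin on the work surface. World frame = base frame: x ahead of the robot, y to its left, z up, the work surface at z = 0. Lengths are in m, angles in rad, forces in N, time in s.
With the tool pointing down it reaches from about 0.4 to 0.85 m from the base axis. Payload 4.5 kg.
Tool frame: the origin (TCP) lies midway between the tips of the shut fingers; the grasp point (between the pads) lies 19 mm behind it; z points along the fingers, y is the line along which they close (so a half turn about z gives the same grasp; the last joint's range is limited). The gripper opens to 88 mm and grips with 3 to 60 N. Pads are 18 mm wide; open, the fingers measure 123 mm over their backs; the gripper's body (75 mm by 187 mm) begins 45 mm behind the grasp point.
Start: joints at [1.203, 0.689, -0.195, 1.565, 0.157, 0.902, -0.215], TCP at [0.244, -0.575, 0.215] pointing down, gripper open.
Joint ranges: [-3.01, 3.01], [-0.46, 2.08], [-1.47, 1.51], [0.13, 2.56], [-1, 4.14], [0.04, 2.09], [-2.66, 2.66]. Speed limits (rad/s): [2.57, 2.57, 3.14, 3.14, 3.14, 3.14, 3.14].

## Interface

Orientations are given as a unit quaternion [x, y, z, w].
In Python, from plant import sensors, eyes, finish_job gives the robot as it stands.
- The arm moves only by the tool send_rows, never from a script. Its argument "rows" is text: rows parted by semicolons, each of 4 numbers parted by spaces: the shift along the tool's x, y, z normalised to -1 to 1, where 1 is 30 cm, then the turn about the tool's z normalised to -1 to 1, where 1 is 2 pi rad. A call has 1 to 10 rows; each row is the pose to reach, as a shift and turn from the pose commanded when the call began, along the tool's axes at that moment, turning the shorter way round; what a row does not reach only later rows make up. A row lasts 1/12 s, in which the tool goes at most 41.7 mm and 7.16 degrees, less where a joint would pass 70% of its speed; a pose out of reach is approached as far as the arm can. A call with a number of a shift or a turn outside -1 to 1 is refused whole. A call with a gripper value outside its range is refused whole. "jaw" is the closure, from -1 (fully open) to 1 (shut), set as the call begins (left out, the last holds). The fingers move at their own pace and stop on an object; "force" is the grip in N (left out, the last holds). Time passes only in rows, so rows that repeat a pose let the fingers close. It gives the time, the measured TCP pose, the force, the opening and the grip force at its end, in the units of the state.
- sensors.get_state(): the state, without advancing time (a new reading comes with each control period).
- eyes.snapshot(name): name is "scene" or "top" or "wrist"; returns (picture, depth): 400x640x3 uint8, red, green, blue; 400x640 float32, m along the optical axis (not along the pixel's ray), 0 where there is no reading.
- eyes.calibration(name): a dict with "fov_y" (degrees; the focal length in pixels is half the picture's height over the tangent of half this angle, whatever the lens; pixels are square), "cx", "cy" (the principal point, pixels), "world_from_camera" (4x4, takes a point from camera to world coordinates). Camera axes: x right, y down, z forward; pixel columns grow to the right and rows downward; lengths in m; the calibration is good to about 2 mm. A picture is of the moment at which its call begins: read the wrist's pose just before it. calibration takes no time and is no camera call; for the wrist camera it gives the pose at the moment of the call.
- finish_job(): hands the job in; it is judged then, once.
The state is a dict: "clock": time; "q": joint angles; "qd": joint speeds; "joint_torque": joint torques, N m; "tool_pos": TCP position; "eef_rot": TCP orientation; "contact_force": force on the tool from outside, world axes, zero at the start; "moment": the same for the moment, N m; "opening": opening from 0.0 (shut) to 1.0 (fully open); "finger_force": force on a finger pad.
Only numpy, scipy, OpenCV 4.12 (cv2) and the standard library are available. Lean on these libraries where they do the work, as an engineer would, in place of code of your own. Each camera call takes 0.05 s, during which the arm holds its last target. There are 200 camera calls.

## Working session

There is one attempt and no reset: what is moved stays moved. The work goes in short steps, Python scripts to look and compute and a tool call to move; the robot and the scene stay as the last step left them, time stands still between calls to the robot, and variables do not carry over. Pictures are saved under pics/ and viewed, at most 10 in all, crops included, and the job is handed in when it is done.

Besides the shell and the picture viewer there is one more tool, called after "Call:" by a JSON object that holds its "op" and its "data", one argument or row to a line. send_rows: Moves the arm, as the interface text tells. Scaled input: -1 to 1 covers 30 cm each way for a shift and 2 pi rad each way for a turn. Its arguments: {"type":"object","properties":{"rows":{"type":"string"},"jaw":{"type":"number"},"force":{"type":"number"}},"required":["rows"]}

```bash
mkdir -p pics; ls
python3 - <<'E'
from plant import sensors, eyes
import cv2,numpy as np
print(sensors.get_state())
for n in("scene","top"):
    p,d=eyes.snapshot(n); c=eyes.calibration(n); print(n,c)
    cv2.imwrite(f"pics/{n}0.png",p[...,::-1]); np.savez(f"{n}0.npz",p=p,d=d,**c)
E
```

```text
pics
{'clock': 0.0, 'q': array([ 1.202775  ,  0.68996867, -0.19450784,  1.56633444,  0.15731493,
        0.9025167 , -0.21509238]), 'qd': array([ 0.0011068 , -0.00189044, -0.00112933, -0.00130464,  0.00081071,
        0.00081777, -0.00251787]), 'joint_torque': array([-5.66449617e-04, -5.27564371e+01, -1.26662493e+00, -1.53431654e+01,
       -5.25436469e-02,  6.62211474e-03,  1.59248125e-04]), 'tool_pos': array([ 0.24411322, -0.57462074,  0.21412204]), 'eef_rot': array([ 9.79875321e-01,  1.99608401e-01, -2.57122394e-04, -8.80339670e-04]), 'contact_force': array([ 0.54758418, -0.33012844,  0.56483232]), 'moment': array([ 1.34066477e-02, -7.57284776e-05,  2.65040106e-02]), 'finger_force': 0.0, 'opening': 0.999938921973267}
scene {'fov_y': 54.202916702196305, 'cx': 318.8505721899205, 'cy': 200.61385751615666, 'world_from_camera': array([[ 0.79850453,  0.32966049, -0.50370078,  1.09703055],
       [ 0.60178168, -0.45907277,  0.6535373 , -0.79748772],
       [-0.01578988, -0.8249704 , -0.56495533,  0.79317438],
       [ 0.        ,  0.        ,  0.        ,  1.        ]])}
top {'fov_y': 54.90096818353596, 'cx': 317.7395450374677, 'cy': 203.88116146276326, 'world_from_camera': array([[ 0.02086978, -0.99530696,  0.09449079,  0.39710667],
       [-0.99962834, -0.0191151 ,  0.01943716, -0.00806846],
       [-0.01753974, -0.09486132, -0.99533597,  1.16165549],
       [ 0.        ,  0.        ,  0.        ,  1.        ]])}
```

View pics/top0.png

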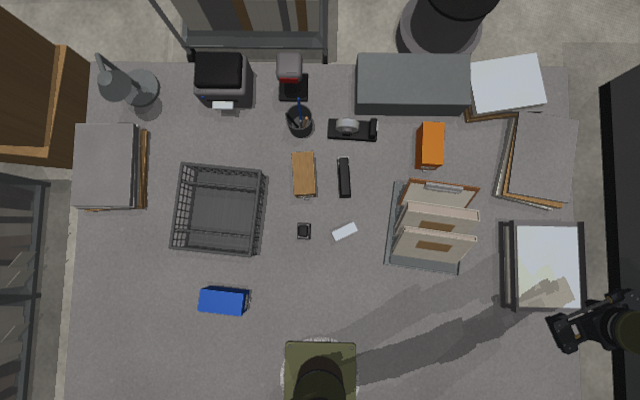

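View pics/scene0.png

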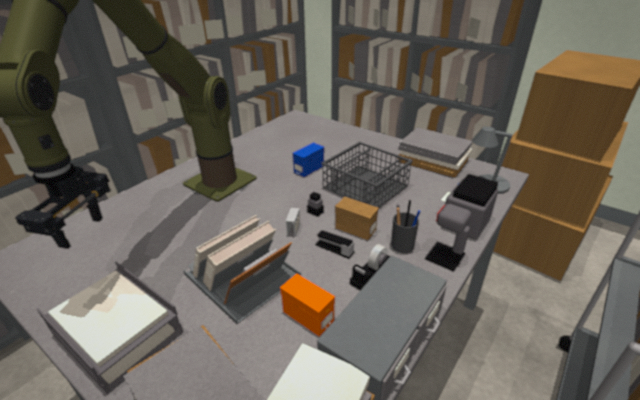

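The top view shows the basket on the left (~218,210) and the rack on the right (~435,225). The clipboard is in the far slot and the two files are in the near slots. The card box is at (303,174), marker (345,232), stamp (303,231), stapler (344,177). The scene view agrees.

```bash
cat > h.py <<'E'
import numpy as np,cv2
def cloud(d,c):
    h,w=d.shape; f=h/2/np.tan(np.radians(float(c["fov_y"]))/2)
    u,v=np.meshgrid(np.arange(w),np.arange(h))
    P=np.stack([(u-c["cx"])/f*d,(v-c["cy"])/f*d,d],-1)
    T=c["world_from_camera"]; Q=P@T[:3,:3].T+T[:3,3]; Q[d<=0]=np.nan
    return Q
def rect(xy):
    r=cv2.minAreaRect((np.asarray(xy)*1000).astype(np.float32)); return np.round(r[0],1),np.round(r[1],1),round(r[2],1)
def go(x,y,z,yaw=None,s=None):
    """numbers for send_rows from current pose to the world goal; yaw = world angle of tool y (mod pi)"""
    from plant import sensors
    from scipy.spatial.transform import Rotation as R
    s=s or sensors.get_state(); M=R.from_quat(s["eef_rot"]).as_matrix()
    d=M.T@(np.array([x,y,z])-s["tool_pos"])/.3
    t=0
    if yaw is not None:
        cur=np.degrees(np.arctan2(M[1,1],M[0,1])); t=-((yaw-cur+90)%180-90)/360
    print("t%.2f"%s["clock"],np.round(s["tool_pos"],4),"rows",np.round(d,4),round(t,4))
E
python3 - <<'E'
from h import *
Z=np.load("top0.npz"); Q=cloud(Z["d"],Z); z=Q[...,2]
S=np.load("scene0.npz"); W=cloud(S["d"],S)
def box(Q,x0,x1,y0,y1,z0,z1): 
    m=(Q[...,0]>x0)&(Q[...,0]<x1)&(Q[...,1]>y0)&(Q[...,1]<y1)&(Q[...,2]>z0)&(Q[...,2]<z1); return Q[m]
for (u,v) in [(218,210),(303,174),(345,232),(303,231),(344,177),(300,120),(352,129),(435,225),(430,205),(438,210),(320,300)]:
    print((u,v),np.round(Q[v,u],3))
for n,r in dict(basket=(170,265,160,260,.1,.125),card=(285,320,145,200,.08,.1),marker=(325,365,215,250,.05,.07),stamp=(290,315,220,245,.05,.09),stapler=(330,360,150,205,.03,.07)).items():
    sub=Q[r[2]:r[3],r[0]:r[1]].reshape(-1,3); p=sub[(sub[:,2]>r[4])&(sub[:,2]<r[5])]; print(n,len(p),p[:,2].mean() if len(p) else 0,rect(p[:,:2]) if len(p) else 0)
# top/scene enlarged crops
A=cv2.resize(Z["p"][165:285,375:490,::-1],None,fx=3.4,fy=3.4,interpolation=cv2.INTER_CUBIC)
B=cv2.resize(S["p"][200:325,180:305,::-1],None,fx=3.2,fy=3.2,interpolation=cv2.INTER_CUBIC)
h=400;cv2.imwrite("pics/crop.png",np.hstack([cv2.resize(A,(390,h)),cv2.resize(B,(400,h))]))
E
```

```text
(218, 210) [0.482 0.316 0.007]
(303, 174) [0.583 0.056 0.088]
(345, 232) [ 0.423 -0.066  0.066]
(303, 231) [0.423 0.053 0.078]
(344, 177) [ 0.583 -0.061  0.05 ]
(300, 120) [0.718 0.064 0.154]
(352, 129) [ 0.725 -0.083  0.055]
(435, 225) [ 0.445 -0.307  0.11 ]
(430, 205) [ 0.496 -0.285  0.145]
(438, 210) [ 0.483 -0.304  0.149]
(320, 300) [0.222 0.002 0.003]
basket 1240 0.10945669879474479 (array([479.6, 296.8]), array([231.9, 243.8]), 85.2)
card 932 0.09111310261597341 (array([587.8,  56.2]), array([121.6,  61.3]), 4.8)
marker 241 0.06350660288043884 (array([426.6, -62.4]), array([28. , 69.1]), 27.6)
stamp 165 0.06975928188255764 (array([426.1,  55.7]), array([40.3, 31.8]), 1.1)
stapler 379 0.04887854174125323 (array([589.7, -60.7]), array([113.2,  29.9]), 3.8)
```

View pics/crop.png

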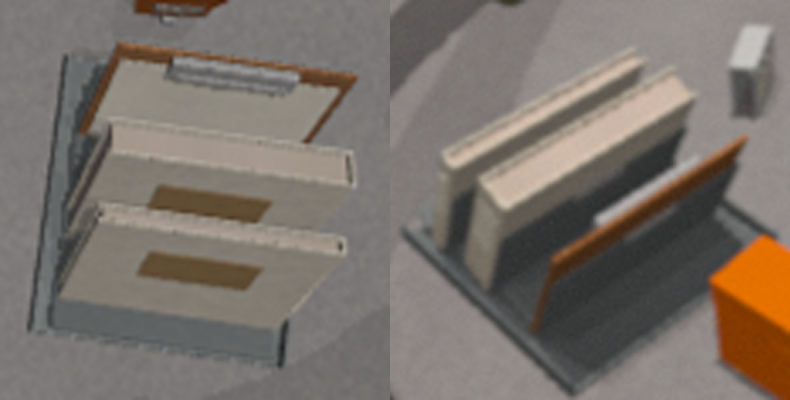

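The crop shows the slim file in the near slot, the thick file in the middle slot and the clipboard in the far slot.

Run:
```python
from h import *
for nm in("top","scene"):
    Z=np.load(nm+"0.npz"); Q=cloud(Z["d"],Z).reshape(-1,3)
    m=(Q[:,0]>.33)&(Q[:,0]<.62)&(Q[:,1]>-.43)&(Q[:,1]<-.17)&(Q[:,2]>.03)&(Q[:,2]<.17); P=Q[m]
    if nm=="top":
        F=cloud(Z["d"],Z)[230:250,405:450].reshape(-1,3); F=F[(F[:,2]>.06)&(F[:,2]<.13)]
        c=F.mean(0); n=np.linalg.svd(F-c)[2][2]; n*=np.sign(-n[0]); 
        yaw=np.degrees(np.arctan2(-n[1],-n[0])); print("slim front c",c,"n",n,"yaw",yaw,"lean",np.degrees(np.arcsin(n[2])), np.abs((F-c)@n).mean())
        a=np.radians(yaw)
    u=P[:,0]*np.cos(a)+P[:,1]*np.sin(a); w=-P[:,0]*np.sin(a)+P[:,1]*np.cos(a); k=np.tan(np.radians(26))
    s=(u-k*P[:,2])*1000
    h,e=np.histogram(s,np.arange(180,560,4)); print(nm,[(int(b),int(x)) for x,b in zip(h,e) if x>8])
    # along slope coordinate and ends for tall points
    t=(u*np.sin(np.radians(26))+P[:,2]*np.cos(np.radians(26)))*1000
    top=P[:,2]>.125
    h,e=np.histogram(s[top],np.arange(180,560,4)); print([(int(b),int(x)) for x,b in zip(h,e) if x>3])
    np.savez(nm+"r.npz",s=s,w=w*1000,z=P[:,2]*1000,u=u*1000)
```

```text
slim front c [ 0.3950854  -0.28310686  0.10185955] n [-0.8843435   0.05856208  0.46314907] yaw -3.788650499641341 lean 27.59049870401169 0.003296061904819569
top [(332, 21), (336, 9), (352, 102), (356, 630), (360, 573), (364, 410), (368, 89), (372, 98), (376, 76), (380, 61), (384, 20), (404, 268), (408, 462), (412, 389), (416, 175), (420, 86), (424, 87), (428, 79), (432, 90), (436, 104), (440, 107), (444, 82), (448, 69), (452, 14), (496, 97), (500, 195), (504, 486), (508, 419), (512, 369), (516, 47), (520, 19)]
[(352, 29), (356, 162), (360, 190), (364, 149), (368, 81), (372, 98), (376, 73), (380, 26), (404, 138), (408, 238), (412, 231), (416, 104), (420, 85), (424, 87), (428, 79), (432, 80), (436, 94), (440, 99), (444, 69), (448, 31), (492, 5), (496, 93), (500, 117), (504, 97), (508, 71), (512, 77), (516, 16)]
scene [(352, 47), (356, 90), (360, 118), (364, 109), (368, 260), (372, 244), (376, 143), (400, 19), (404, 82), (408, 114), (412, 132), (416, 112), (420, 117), (424, 118), (428, 112), (432, 109), (436, 263), (440, 450), (444, 383), (448, 133), (492, 9), (496, 43), (500, 80), (504, 225), (508, 387), (512, 329), (516, 105)]
[(352, 34), (356, 76), (360, 101), (364, 89), (368, 132), (372, 106), (376, 83), (380, 4), (400, 11), (404, 62), (408, 97), (412, 113), (416, 96), (420, 100), (424, 100), (428, 92), (432, 87), (436, 129), (440, 118), (444, 78), (492, 9), (496, 43), (500, 66), (504, 99), (508, 77), (512, 45)]
```

Run:
```python
from h import *
for nm in("top","scene"):
    r=np.load(nm+"r.npz"); s,w,z,u=[r[k] for k in "swzu"]
    for n,(a,b) in dict(slim=(350,384),thick=(400,452),clip=(494,518)).items():
        m=(s>a)&(s<b)&(z>110); print(nm,n,"w",np.percentile(w[m],[1,99]).round(1),"ztop",np.percentile(z[m],99).round(1))
    for n,(a,b) in dict(slimfront=(352,367),thickfront=(400,416),thickback=(434,452)).items():
        m=(s>a)&(s<b)&(z>60)&(z<135); p=np.polyfit(w[m],s[m],1); print(n,"extra yaw deg",np.degrees(np.arctan(-p[0])).round(2), "s",np.median(s[m]).round(1), "vs z",np.polyfit(z[m],s[m],1)[0].round(3))
```

```text
top slim w [-371.9 -185.1] ztop 154.3
top thick w [-374.3 -187.4] ztop 161.5
top clip w [-379.8 -194.7] ztop 143.0
slimfront extra yaw deg -3.26 s 360.3 vs z -0.005
thickfront extra yaw deg -3.04 s 410.1 vs z -0.003
thickback extra yaw deg -50.73 s 447.6 vs z -0.045
scene slim w [-373.9 -187.2] ztop 153.3
scene thick w [-376.7 -190.2] ztop 160.3
scene clip w [-380.5 -197.3] ztop 141.3
slimfront extra yaw deg 57.32 s 361.3 vs z -0.017
thickfront extra yaw deg 53.44 s 409.7 vs z 0.002
thickback extra yaw deg -3.3 s 443.2 vs z -0.052
```

```bash
python3 - <<'E'
from h import *
a=np.radians(-7.0);k=np.tan(np.radians(26)); C=np.array([.44,-.3])
for nm in("top","scene"):
    Z=np.load(nm+"0.npz"); Q=cloud(Z["d"],Z).reshape(-1,3)
    m=(Q[:,0]>.30)&(Q[:,0]<.65)&(Q[:,1]>-.45)&(Q[:,1]<-.15)&(Q[:,2]>.1)&(Q[:,2]<.17); P=Q[m]-[*C,0]
    u=(P[:,0]*np.cos(a)+P[:,1]*np.sin(a))*1000; w=(-P[:,0]*np.sin(a)+P[:,1]*np.cos(a))*1000; z=P[:,2]*1000; s=u-k*z
    h,e=np.histogram(s,np.arange(-120,120,3)); print(nm,[(int(b),int(x)) for x,b in zip(h,e) if x>8])
    for n,(lo,hi) in dict(slim=(-115,-40),thick=(-40,25)).items():
        g=(s>lo)&(s<hi); print(n,"w",np.percentile(w[g],[1,99]).round(1),"s",np.percentile(s[g],[2,98]).round(1),"zmax",np.percentile(z[g],99.5).round(1), "front yaw", end=" ")
        f=g&(s<np.percentile(s[g],30))&(z<140); print(np.degrees(np.arctan(-np.polyfit(w[f],s[f],1)[0])).round(2))
E
python3 -c "
from h import *
go(.44,-.3,.3,-7)"
```

```text
top [(-102, 98), (-99, 659), (-96, 78), (-93, 45), (-90, 64), (-87, 68), (-84, 128), (-81, 38), (-51, 319), (-48, 657), (-45, 46), (-42, 53), (-39, 64), (-36, 62), (-33, 68), (-30, 64), (-27, 69), (-24, 67), (-21, 58), (-18, 85), (-15, 119), (-12, 10), (39, 95), (42, 110), (45, 34), (48, 219), (51, 266), (54, 41)]
slim w [-102.8   83.9] s [-99.5 -43.9] zmax 161.9 front yaw -0.05
thick w [-102.5   85. ] s [-39.4 -12.2] zmax 156.1 front yaw 73.75
scene [(-102, 84), (-99, 89), (-96, 68), (-93, 71), (-90, 46), (-87, 262), (-84, 237), (-54, 16), (-51, 108), (-48, 83), (-45, 71), (-42, 80), (-39, 77), (-36, 84), (-33, 73), (-30, 80), (-27, 72), (-24, 81), (-21, 45), (-18, 455), (-15, 42), (39, 45), (42, 38), (45, 41), (48, 78), (51, 349)]
slim w [-105.4   82. ] s [-100.8  -41.2] zmax 160.7 front yaw 57.94
thick w [-104.8   82.4] s [-39.1 -14.8] zmax 153.4 front yaw -41.75
t0.10 [ 0.2441 -0.5747  0.2142] rows [ 0.9589 -0.5877 -0.2851] -0.1666
```

```bash
python3 -c "
from h import *
go(.588,.056,.26,94.8)"
```

```text
t0.10 [ 0.2441 -0.5747  0.2142] rows [ 1.8772 -1.4867 -0.1504] 0.0506
```

Call:
{"op": "send_rows", "data": {
  "rows": "0.94 -0.743 -0.15 0.051;0.94 -0.743 -0.15 0.051;0.94 -0.743 -0.15 0.051;0.94 -0.743 -0.15 0.051;0.94 -0.743 -0.15 0.051;0.94 -0.743 -0.15 0.051;0.94 -0.743 -0.15 0.051;0.94 -0.743 -0.15 0.051;0.94 -0.743 -0.15 0.051;0.94 -0.743 -0.15 0.051",
  "jaw": -1,
  "force": 20
}}

```text
clock: 0.93
tool_pos: [0.421, -0.2528, 0.2605]
eef_rot: [0.999, 0.047, 0.002, -0.002]
contact_force: [-0.3, -1.1, 0.3]
opening: 0.998
finger_force: 0.0
```

```bash
python3 -c "
from h import *
go(.588,.056,.26,94.8)
go(.588,.056,.13,94.8)"
```

```text
t0.93 [ 0.421  -0.2528  0.2605] rows [ 0.65   -0.973   0.0071] 0.0015
t0.93 [ 0.421  -0.2528  0.2605] rows [ 0.6485 -0.9716  0.4404] 0.0015
```

Call:
{"op": "send_rows", "data": {
  "rows": "0.65 -0.973 0 0.0015;0.65 -0.973 0 0.0015;0.65 -0.973 0 0.0015;0.65 -0.973 0 0.0015;0.65 -0.973 0 0.0015;0.65 -0.973 0 0.0015;0.65 -0.973 0 0.0015;0.65 -0.973 0.2 0.0015;0.65 -0.973 0.4 0.0015;0.65 -0.973 0.4 0.0015"
}}

```text
clock: 1.77
tool_pos: [0.587, 0.0456, 0.1503]
eef_rot: [0.999, 0.037, 0.001, -0.0]
contact_force: [0.4, -0.2, -0.4]
opening: 0.997
finger_force: 0.0
```

```bash
python3 -c "
from h import *
from plant import eyes
go(.588,.056,.056,94.8)
d=eyes.snapshot('wrist');c=eyes.calibration('wrist');Q=cloud(d[1],c).reshape(-1,3)
m=(abs(Q[:,2]-.09)<.006)&(abs(Q[:,0]-.588)<.09)&(abs(Q[:,1]-.056)<.06);print(m.sum(),rect(Q[m][:,:2]),Q[m][:,2].mean())
cv2.imwrite('pics/w1.png',d[0][...,::-1])"
```

```text
t1.77 [0.587  0.0456 0.1503] rows [ 0.0048 -0.0341  0.3145] -0.0015
0 (array([0., 0.]), array([0., 0.]), 0.0) nan<string>:6: RuntimeWarning: Mean of empty slice.
  ret = ret.dtype.type(ret / rcount)
```

Call:
{"op": "send_rows", "data": {
  "rows": "0 0 0.1 0;0 0 0.1 0;0 0 0.1 0"
}}

```text
clock: 2.07
tool_pos: [0.5845, 0.0424, 0.1209]
eef_rot: [0.999, 0.035, -0.002, 0.001]
contact_force: [0.2, -0.9, 0.7]
opening: 0.998
finger_force: 0.0
```

```bash
python3 -c "
from h import *
go(.588,.056,.056,94.8)"
```

```text
t2.07 [0.5845 0.0424 0.1209] rows [ 0.0156 -0.0445  0.2161] -0.002
```

Call:
{"op": "send_rows", "data": {
  "rows": "0.015 -0.044 0.05 -0.002;0.015 -0.044 0.216 -0.002;0.015 -0.044 0.216 -0.002;0.015 -0.044 0.216 -0.002;0.015 -0.044 0.216 -0.002"
}}

```text
clock: 2.48
tool_pos: [0.5898, 0.0561, 0.0582]
eef_rot: [0.999, 0.042, 0.001, 0.0]
contact_force: [1.4, 0.0, 0.5]
opening: 1.0
finger_force: 0.0
```

Call:
{"op": "send_rows", "data": {
  "rows": "0 0 0 0;0 0 0 0;0 0 0 0;0 0 0 0;0 0 0 0",
  "jaw": 1,
  "force": 25
}}

```text
clock: 2.9
tool_pos: [0.5896, 0.0572, 0.0573]
eef_rot: [0.999, 0.042, 0.001, -0.0]
contact_force: [-0.7, 0.3, 4.6]
opening: 0.674
finger_force: 25.0
```

Call:
{"op": "send_rows", "data": {
  "rows": "0 0 -0.1 0;0 0 -0.25 0;0 0 -0.4 0;0 0 -0.5 0;0 0 -0.6 0;0 0 -0.6 0;0 0 -0.6 0"
}}

```text
clock: 3.48
tool_pos: [0.5895, 0.0572, 0.2373]
eef_rot: [0.999, 0.042, 0.001, -0.0]
contact_force: [-0.0, -0.3, -4.6]
opening: 0.681
finger_force: 25.0
```

```bash
python3 -c "
from h import *
go(.4796,.2968,.24,175.2)"
```

```text
t3.48 [0.5895 0.0572 0.2373] rows [-0.2974 -0.8267 -0.0097] -0.2232
```

Call:
{"op": "send_rows", "data": {
  "rows": "-0.297 -0.827 -0.01 -0.223;-0.297 -0.827 -0.01 -0.223;-0.297 -0.827 -0.01 -0.223;-0.297 -0.827 -0.01 -0.223;-0.297 -0.827 -0.01 -0.223;-0.297 -0.827 -0.01 -0.223;-0.297 -0.827 -0.01 -0.223;-0.297 -0.827 -0.01 -0.223;-0.297 -0.827 -0.01 -0.223;-0.297 -0.827 -0.01 -0.223"
}}

```text
clock: 4.32
tool_pos: [0.4772, 0.296, 0.2362]
eef_rot: [0.783, 0.622, -0.003, -0.0]
contact_force: [1.3, -1.2, -5.5]
opening: 0.676
finger_force: 25.0
```

```bash
python3 -c "
from h import *
go(.4796,.2968,.18,175.2)"
```

```text
t4.32 [0.4772 0.296  0.2362] rows [0.0054 0.0079 0.1874] -0.023
```

Call:
{"op": "send_rows", "data": {
  "rows": "0.005 0.008 0.05 -0.023;0.005 0.008 0.12 -0.023;0.005 0.008 0.18 -0.023;0.005 0.008 0.18 -0.023;0.005 0.008 0.18 -0.023"
}}

```text
clock: 4.73
tool_pos: [0.4801, 0.2962, 0.1828]
eef_rot: [0.739, 0.674, -0.003, -0.0]
contact_force: [-0.2, -0.4, -3.1]
opening: 0.684
finger_force: 25.0
```

```bash
python3 -c "
from h import *
from plant import eyes
go(.4796,.2968,.063,175.2)
p,d=eyes.snapshot('top');c=eyes.calibration('top');Q=cloud(d,c)
s=Q[150:265,165:270].reshape(-1,3);m=(s[:,2]>.104)&(s[:,2]<.116);print(rect(s[m][:,:2]))
cv2.imwrite('pics/t2.png',cv2.resize(p[140:280,140:300,::-1],None,fx=4,fy=4))"
```

```text
t4.73 [0.4801 0.2962 0.1828] rows [3.700e-03 1.000e-04 3.992e-01] -0.0012
(array([479.8, 296.6]), array([231.5, 244. ]), 85.2)
```

View pics/t2.png

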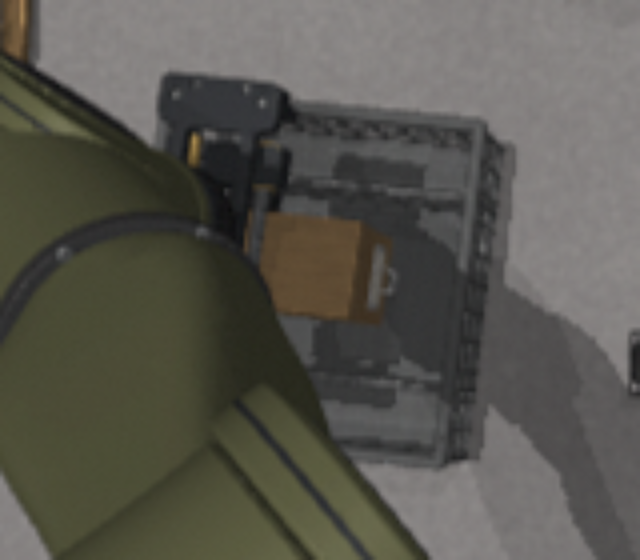

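The card box is held over the wide bay. The dividers are visible as horizontal lines above and below it, at rows ~185 and ~380. I'm lowering it.

Call:
{"op": "send_rows", "data": {
  "rows": "0.003 0 0.09 0;0.003 0 0.18 0;0.003 0 0.27 0;0.003 0 0.34 0;0.003 0 0.37 0;0.003 0 0.395 0;0.003 0 0.4 0;0.003 0 0.4 0"
}}

```text
clock: 5.45
tool_pos: [0.4828, 0.2993, 0.0661]
eef_rot: [0.739, 0.674, 0.001, 0.0]
contact_force: [0.0, 0.6, -3.4]
opening: 0.68
finger_force: 25.0
```

Call:
{"op": "send_rows", "data": {
  "rows": "0 0 0.005 0;0 0 0.007 0;0 0 0.007 0"
}}

```text
clock: 5.7
tool_pos: [0.4827, 0.299, 0.0641]
eef_rot: [0.739, 0.674, 0.001, 0.0]
contact_force: [0.1, 0.6, -4.2]
opening: 0.676
finger_force: 25.0
```

Call:
{"op": "send_rows", "data": {
  "rows": "0 0 0 0;0 0 0 0;0 0 0 0;0 0 0 0",
  "jaw": -0.72
}}

```text
clock: 6.03
tool_pos: [0.4826, 0.299, 0.0638]
eef_rot: [0.739, 0.674, 0.001, 0.0]
contact_force: [-0.6, -0.0, -0.9]
opening: 0.862
finger_force: 0.0
```

Call:
{"op": "send_rows", "data": {
  "rows": "0 0 -0.1 0;0 0 -0.24 0;0 0 -0.38 0;0 0 -0.5 0;0 0 -0.63 0;0 0 -0.63 0;0 0 -0.63 0"
}}

```text
clock: 6.62
tool_pos: [0.4834, 0.2997, 0.2549]
eef_rot: [0.739, 0.674, 0.003, 0.0]
contact_force: [-1.0, 0.0, -0.6]
opening: 0.859
finger_force: 0.0
```

```bash
python3 -c "
from h import *
go(.412,-.3066,.26,173)
from plant import sensors;print(sensors.get_state()['q'])"
```

```text
t6.62 [0.4834 0.2997 0.2549] rows [-2.0343 -0.0509 -0.0248] 0.0048
[-0.34973946  0.59255597 -0.48084113  1.68644644  0.32749302  0.93734472
 -1.0471697 ]
```

Call:
{"op": "send_rows", "data": {
  "rows": "-1 -0.025 -0.02 0.005;-1 -0.025 -0.02 0.005;-1 -0.025 -0.02 0.005;-1 -0.025 -0.02 0.005;-1 -0.025 -0.02 0.005;-1 -0.025 -0.02 0.005;-1 -0.025 -0.02 0.005;-1 -0.025 -0.02 0.005",
  "jaw": 0.09
}}

```text
clock: 7.28
tool_pos: [0.4442, -0.0078, 0.2565]
eef_rot: [0.753, 0.658, -0.004, 0.0]
contact_force: [0.2, -0.4, 0.7]
opening: 0.455
finger_force: 0.0
```

```bash
python3 -c "
from h import *
go(.412,-.3066,.26,173)"
```

```text
t7.28 [ 0.4442 -0.0078  0.2565] rows [-1.0014  0.0262 -0.0057] -0.0018
```

Call:
{"op": "send_rows", "data": {
  "rows": "-1 0.026 0 -0.002;-1 0.026 0 -0.002;-1 0.026 0 -0.002;-1 0.026 0 -0.002;-1 0.026 0 -0.002;-1 0.026 0 -0.002;-1 0.026 0 -0.002;-1 0.026 0 -0.002;-1 0.026 0 -0.002"
}}

```text
clock: 8.03
tool_pos: [0.4162, -0.3013, 0.2566]
eef_rot: [0.747, 0.664, -0.001, -0.001]
contact_force: [0.6, 0.8, 1.0]
opening: 0.454
finger_force: 0.0
```

```bash
python3 -c "
from h import *
from plant import eyes
go(.412,-.3066,.18,173)
p,d=eyes.snapshot('wrist');c=eyes.calibration('wrist');Q=cloud(d,c).reshape(-1,3);P=Q-[.44,-.3,0]
a=np.radians(-7);u=(P[:,0]*np.cos(a)+P[:,1]*np.sin(a))*1000; w=(-P[:,0]*np.sin(a)+P[:,1]*np.cos(a))*1000;z=P[:,2]*1000;s=u-.4877*z
m=(z>100)&(z<170)&(abs(w)<120)&(abs(s)<130);h,e=np.histogram(s[m],np.arange(-130,130,3));print([(int(b),int(x)) for x,b in zip(h,e) if x>20])
for lo,hi in((-110,-70),(-60,-5)):
  g=m&(s>lo)&(s<hi);print(np.percentile(w[g],[1,99]),np.percentile(z[g],99.5))
cv2.imwrite('pics/w2.png',p[...,::-1])"
```

```text
t8.03 [ 0.4162 -0.3013  0.2566] rows [-0.0191 -0.0113  0.2552] 0.0007
[(-100, 3087), (-97, 2840), (-94, 216), (-91, 600), (-88, 591), (-85, 870), (-82, 796), (-49, 7621), (-46, 480), (-43, 81), (-40, 434), (-37, 416), (-34, 420), (-31, 414), (-28, 424), (-25, 408), (-22, 417), (-19, 422), (-16, 1113), (-13, 273), (38, 248), (41, 1977), (44, 280), (47, 329), (50, 3603), (53, 512), (56, 38)]
[-97.03378507  87.72337101] 152.26696491721927
[-93.59043806  89.09386994] 159.20863174565793
```

View pics/w2.png

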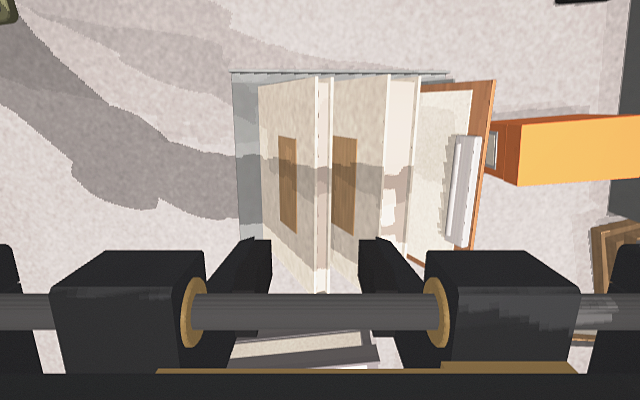

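The wrist view shows the slim file near (315,180) between the two fingers (x≈270 and 360), and the thick file right of it. Plane offsets agree with the earlier fit to 1-2 mm.

Call:
{"op": "send_rows", "data": {
  "rows": "-0.01 -0.009 0.1 0;-0.01 -0.009 0.2 0;-0.01 -0.009 0.25 0;-0.01 -0.009 0.25 0"
}}

```text
clock: 8.42
tool_pos: [0.4134, -0.2967, 0.1803]
eef_rot: [0.744, 0.669, -0.001, -0.004]
contact_force: [-0.2, 0.6, 0.6]
opening: 0.457
finger_force: 0.0
```

```bash
python3 -c "
from h import *
go(.4133,-.3037,.131,173)"
```

```text
t8.42 [ 0.4134 -0.2967  0.1803] rows [-0.0241  0.0031  0.1641] 0.0026
```

Call:
{"op": "send_rows", "data": {
  "rows": "-0.024 0.003 0 0.002;-0.024 0.003 0.02 0.002;-0.024 0.003 0.05 0.002;-0.024 0.003 0.05 0.002"
}}

```text
clock: 8.75
tool_pos: [0.415, -0.3077, 0.1677]
eef_rot: [0.749, 0.662, -0.0, -0.0]
contact_force: [-1.1, 0.4, -0.0]
opening: 0.451
finger_force: 0.0
```

```bash
python3 -c "
from h import *
go(.4133,-.3037,.131,173)"
```

```text
t8.75 [ 0.415  -0.3077  0.1677] rows [ 0.0123 -0.0071  0.1224] -0.0001
```

Call:
{"op": "send_rows", "data": {
  "rows": "0.006 -0.007 0.03 0;0.006 -0.007 0.06 0;0.006 -0.007 0.09 0;0.006 -0.007 0.12 0;0.006 -0.007 0.122 0;0.006 -0.007 0.122 0"
}}

```text
clock: 9.25
tool_pos: [0.413, -0.3057, 0.1311]
eef_rot: [0.749, 0.662, -0.0, -0.001]
contact_force: [0.4, -0.8, 1.8]
opening: 0.457
finger_force: 0.0
```

```bash
python3 -c "
from h import *
go(.4133,-.3037,.131,173)"
```

```text
t9.25 [ 0.413  -0.3057  0.1311] rows [0.0069 0.0001 0.0003] -0.0001
```

Call:
{"op": "send_rows", "data": {
  "rows": "0 0 0 0;0 0 0 0;0 0 0 0;0 0 0 0",
  "jaw": 1,
  "force": 18
}}

```text
clock: 9.58
tool_pos: [0.4135, -0.3061, 0.1321]
eef_rot: [0.749, 0.662, 0.0, 0.0]
contact_force: [0.1, 0.8, 0.3]
opening: 0.179
finger_force: 0.0
```

Call:
{"op": "send_rows", "data": {
  "rows": "0 0 -0.03 0;0 0 -0.06 0;0 0 -0.1 0;0 0 -0.15 0;0 0 -0.2 0;0 0 -0.2 0"
}}

```text
clock: 10.08
tool_pos: [0.4153, -0.3068, 0.1951]
eef_rot: [0.749, 0.662, 0.001, 0.003]
contact_force: [0.7, -0.4, -0.8]
opening: 0.003
finger_force: 0.0
```

```bash
python3 -c "
from h import *
from plant import eyes
p,d=eyes.snapshot('scene');c=eyes.calibration('scene')
cv2.imwrite('pics/s3.png',cv2.resize(p[150:320,150:330,::-1],None,fx=3,fy=3))"
```

```text
(no output)
```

View pics/s3.png

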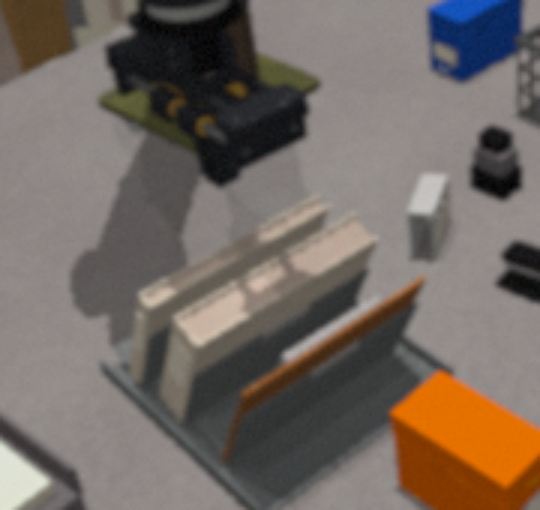

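The slim file slipped out of a too-shallow grasp and sits back in its slot. I'll descend again, tip its top toward the robot with the back finger, then go deeper and close.

Call:
{"op": "send_rows", "data": {
  "rows": "0 0 0 0;0 0 0 0;0 0 0 0",
  "jaw": 0.09
}}

```text
clock: 10.38
tool_pos: [0.4128, -0.3057, 0.1911]
eef_rot: [0.749, 0.662, -0.0, -0.001]
contact_force: [0.0, 0.0, -0.1]
opening: 0.214
finger_force: 0.0
```

```bash
python3 -c "
from h import *
go(.4133,-.3037,.131,173)
from plant import sensors,eyes; print(sensors.get_state()['opening'])
p,d=eyes.snapshot('wrist');c=eyes.calibration('wrist');Q=cloud(d,c).reshape(-1,3);P=Q-[.44,-.3,0]
a=np.radians(-7);u=(P[:,0]*np.cos(a)+P[:,1]*np.sin(a))*1000; w=(-P[:,0]*np.sin(a)+P[:,1]*np.cos(a))*1000;z=P[:,2]*1000;s=u-.4877*z
m=(z>100)&(z<170)&(abs(w)<120)&(abs(s)<130);h,e=np.histogram(s[m],np.arange(-130,130,3));print([(int(b),int(x)) for x,b in zip(h,e) if x>20])
"
```

```text
t10.38 [ 0.4128 -0.3057  0.1911] rows [0.0067 0.001  0.2003] -0.0001
0.21412564931248798
[(-100, 6378), (-97, 1828), (-94, 387), (-91, 868), (-88, 866), (-85, 1390), (-82, 747), (-52, 82), (-49, 11070), (-46, 481), (-43, 68), (-40, 633), (-37, 600), (-34, 626), (-31, 606), (-28, 616), (-25, 559), (-22, 593), (-19, 582), (-16, 1584), (-13, 334), (38, 707), (41, 3109), (44, 402), (47, 635), (50, 5868), (53, 847), (56, 33)]
```

Call:
{"op": "send_rows", "data": {
  "rows": "0.005 0.001 0 0;0.005 0.001 0 0;0.005 0.001 0 0;0.005 0.001 0.08 0;0.005 0.001 0.14 0;0.005 0.001 0.18 0;0.005 0.001 0.2 0;0.005 0.001 0.2 0"
}}

```text
clock: 11.1
tool_pos: [0.4132, -0.3041, 0.1306]
eef_rot: [0.749, 0.662, -0.0, -0.001]
contact_force: [-0.9, -0.9, -0.2]
opening: 0.458
finger_force: 0.0
```

Call:
{"op": "send_rows", "data": {
  "rows": "0 0.02 0 0;0 0.04 0 0;0 0.06 0.01 0;0 0.08 0.02 0;0 0.1 0.03 0;0 0.12 0.04 0;0 0.135 0.05 0;0 0.135 0.05 0"
}}

```text
clock: 11.77
tool_pos: [0.4482, -0.3095, 0.1228]
eef_rot: [0.75, 0.662, -0.005, -0.002]
contact_force: [-28.6, 9.6, 66.0]
opening: 0.452
finger_force: 33.4
```

```bash
python3 -c "
from h import *
go(.4133,-.3037,.131,173)
from plant import sensors,eyes
p,d=eyes.snapshot('scene');c=eyes.calibration('scene')
cv2.imwrite('pics/s4.png',cv2.resize(p[150:320,150:330,::-1],None,fx=3,fy=3))
"
```

```text
t11.77 [ 0.4482 -0.3095  0.1228] rows [ 0.0045 -0.1182 -0.026 ] -0.0004
```

View pics/s4.png

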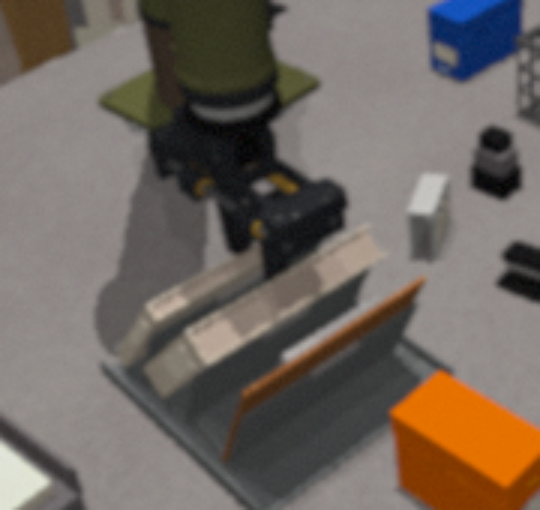

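I had the tool y sign the wrong way round, so the move pushed the wrong way. I'm backing off at once.

Call:
{"op": "send_rows", "data": {
  "rows": "0 -0.06 -0.03 0;0 -0.1 -0.05 0;0 -0.12 -0.1 0;0 -0.12 -0.15 0;0 -0.12 -0.2 0;0 -0.12 -0.2 0"
}}

```text
clock: 12.32
tool_pos: [0.4208, -0.306, 0.1795]
eef_rot: [0.749, 0.662, 0.001, 0.003]
contact_force: [0.8, -0.0, 0.8]
opening: 0.45
finger_force: 0.0
```

```bash
python3 -c "
from h import *
go(.4133,-.3037,.131,173)
from plant import sensors,eyes; print(sensors.get_state()['contact_force'])
p,d=eyes.snapshot('wrist');c=eyes.calibration('wrist');Q=cloud(d,c).reshape(-1,3);P=Q-[.44,-.3,0]
a=np.radians(-7);u=(P[:,0]*np.cos(a)+P[:,1]*np.sin(a))*1000; w=(-P[:,0]*np.sin(a)+P[:,1]*np.cos(a))*1000;z=P[:,2]*1000;s=u-.4877*z
m=(z>100)&(z<170)&(abs(w)<120)&(abs(s)<130);h,e=np.histogram(s[m],np.arange(-130,130,3));print([(int(b),int(x)) for x,b in zip(h,e) if x>20])
for lo,hi in((-110,-70),(-60,-5)):
  g=m&(s>lo)&(s<hi);print(np.percentile(w[g],[1,99]),np.percentile(z[g],99.5))
"
```

```text
t12.32 [ 0.4208 -0.306   0.1795] rows [ 0.0048 -0.0265  0.1615] -0.0002
[ 0.83431053 -0.01882705  0.81030715]
[(-100, 1294), (-97, 2023), (-94, 2236), (-91, 2658), (-88, 3010), (-85, 1372), (-82, 137), (-79, 749), (-76, 778), (-73, 1356), (-70, 973), (-67, 27), (-52, 1142), (-49, 2349), (-46, 2209), (-43, 1811), (-40, 2270), (-37, 2521), (-34, 2912), (-31, 1676), (-28, 173), (-22, 261), (-19, 500), (-16, 468), (-13, 466), (-10, 416), (-7, 395), (-4, 413), (-1, 1319), (2, 416), (38, 817), (41, 2748), (44, 319), (47, 694), (50, 5758), (53, 717)]
[-101.49100204   84.65066209] 145.0721435098885
[-76.09921745  85.75461159] 152.80693502589125
```

```bash
cat > wv.py <<'E'
from h import *
from plant import eyes
def meas(cam='wrist'):
    p,d=eyes.snapshot(cam);c=eyes.calibration(cam);P=cloud(d,c).reshape(-1,3)-[.44,-.3,0]
    a=np.radians(-7);u=(P[:,0]*np.cos(a)+P[:,1]*np.sin(a))*1000; w=(-P[:,0]*np.sin(a)+P[:,1]*np.cos(a))*1000;z=P[:,2]*1000
    return u,w,z,p
E
python3 -c "
from wv import *
u,w,z,p=meas()
m=(abs(w)<110)&(abs(u)<160)
for lo in range(20,170,10):
  g=m&(z>lo)&(z<lo+10);h,e=np.histogram(u[g],np.arange(-150,160,5));print(lo,[(int(b),int(x)) for x,b in zip(h,e) if x>60])
cv2.imwrite('pics/w5.png',p[...,::-1])"
```

```text
20 [(-120, 492), (-115, 1127), (-110, 564)]
30 [(-110, 105), (-105, 627), (-100, 273)]
40 [(-100, 381), (-95, 655)]
50 [(-90, 644), (-85, 439)]
60 [(-85, 272), (-80, 748), (-75, 167)]
70 [(-75, 605), (-70, 607), (85, 98), (90, 62)]
80 [(-70, 201), (-65, 884), (-60, 253), (85, 265), (90, 1823), (95, 91)]
90 [(-60, 697), (-55, 1057), (90, 338), (95, 1958), (100, 68)]
100 [(-55, 171), (-50, 1294), (-45, 687), (0, 1204), (5, 69), (95, 426), (100, 2074)]
110 [(-45, 744), (-40, 1520), (-35, 326), (0, 241), (5, 1794), (10, 1300), (95, 71), (100, 205), (105, 984), (110, 105)]
120 [(-35, 1268), (-30, 1388), (10, 432), (15, 1573), (20, 1213), (60, 219), (95, 369), (100, 1400), (105, 174), (110, 1156), (115, 93)]
130 [(-30, 355), (-25, 1865), (-20, 811), (-15, 713), (-10, 1877), (-5, 1353), (20, 505), (25, 1819), (30, 1124), (50, 556), (55, 979), (60, 1112), (65, 879), (100, 98), (105, 1475), (110, 693), (115, 1778), (120, 143)]
140 [(-20, 1256), (-15, 1205), (30, 942), (35, 2262), (40, 904), (45, 244), (50, 590)]
150 [(40, 1449), (45, 358)]
160 []
```

View pics/w5.png

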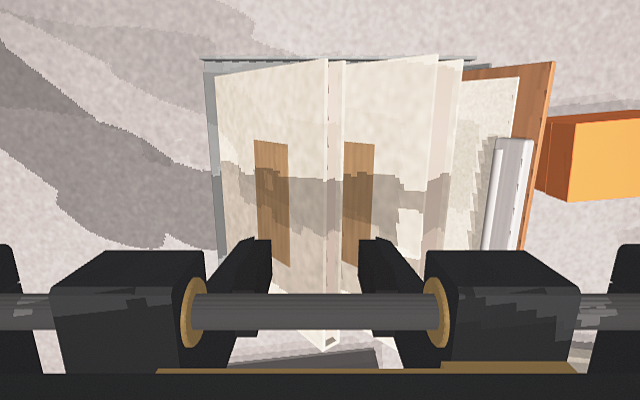

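Both files now lean about 40° because their feet slid forward, but they're still in their slots and the clipboard hasn't moved. I'll put the back finger in the gap behind the slim file and draw its top toward the robot (tool -y).

Call:
{"op": "send_rows", "data": {
  "rows": "0 0 0.05 0;0 0 0.1 0;0 0 0.14 0;0 0 0.165 0;0 0 0.175 0;0 0 0.175 0"
}}

```text
clock: 12.92
tool_pos: [0.4179, -0.3046, 0.1232]
eef_rot: [0.749, 0.662, -0.0, -0.001]
contact_force: [-1.1, 0.7, -0.1]
opening: 0.454
finger_force: 0.0
```

Call:
{"op": "send_rows", "data": {
  "rows": "0 -0.015 0 0;0 -0.03 0 0;0 -0.045 0 0;0 -0.06 0 0;0 -0.07 0.01 0;0 -0.07 0.02 0"
}}

```text
clock: 13.42
tool_pos: [0.3998, -0.3033, 0.12]
eef_rot: [0.749, 0.662, 0.002, 0.003]
contact_force: [1.4, 0.8, 13.6]
opening: 0.459
finger_force: 7.2
```

```bash
python3 -c "
from wv import *
go(.4208,-.3047,.127,-7)
u,w,z,p=meas('scene')
m=(abs(w)<110)&(abs(u)<160)
for lo in range(100,180,10):
  g=m&(z>lo)&(z<lo+10)&(w<-40);h,e=np.histogram(u[g],np.arange(-150,160,5));print(lo,[(int(b),int(x)) for x,b in zip(h,e) if x>3])
"
```

```text
t13.42 [ 0.3998 -0.3033  0.12  ] rows [ 0.004   0.0702 -0.0229] -0.0002
100 [(-35, 8), (-30, 6), (-5, 4), (35, 4), (100, 24), (105, 5)]
110 [(-35, 4), (-25, 11), (-20, 6), (40, 4), (105, 34)]
120 [(-30, 4), (-20, 5), (-15, 9), (-10, 5), (25, 5), (35, 4), (45, 4), (50, 4), (55, 4), (110, 30), (115, 4)]
130 [(-20, 9), (-15, 55), (-10, 38), (-5, 24), (35, 4), (45, 9), (50, 39), (55, 63), (60, 32), (65, 12), (105, 12), (110, 17), (115, 60)]
140 [(-20, 6), (-15, 37), (35, 5), (40, 41), (45, 74), (50, 31), (55, 5)]
150 [(40, 34), (45, 6)]
160 []
170 []
```

```bash
cat >> wv.py <<'E'
def prof(cam,w0,w1,zs=range(20,190,10),n=15,um=170):
    u,w,z,p=meas(cam)
    print(cam,w0,w1)
    for lo in zs:
        g=(w>w0)&(w<w1)&(abs(u)<um)&(z>lo)&(z<=lo+10);h,e=np.histogram(u[g],np.arange(-um,um,5));print(lo,[(int(b),int(x)) for x,b in zip(h,e) if x>n])
E
python3 -c "
from wv import *
prof('wrist',20,100)
prof('scene',-100,-60,range(100,180,10),3)
"
```

```text
wrist 20 100
20 [(-120, 114), (-115, 347), (-110, 24)]
30 [(-115, 158), (-110, 452), (-105, 41)]
40 [(-105, 462), (-100, 458)]
50 [(-100, 65), (-95, 563), (-90, 438)]
60 [(-90, 175), (-85, 655), (-80, 380)]
70 [(-80, 323), (-75, 757), (-70, 276)]
80 [(-70, 537), (-65, 864), (-60, 135), (100, 22)]
90 [(-65, 27), (-60, 843), (-55, 932), (-50, 30), (95, 1677), (100, 230)]
100 [(-55, 114), (-50, 1123), (-45, 918), (95, 274), (100, 2620), (105, 144)]
110 [(-45, 327), (-40, 1350), (-35, 931), (5, 1224), (10, 1544), (15, 49), (100, 392), (105, 2392), (110, 231)]
120 [(-35, 610), (-30, 1660), (-25, 752), (-10, 21), (-5, 19), (10, 393), (15, 2035), (20, 1612), (60, 31), (95, 50), (100, 933), (105, 342), (110, 1127)]
130 [(-25, 1081), (-20, 2040), (-15, 550), (-10, 647), (-5, 1745), (0, 283), (20, 699), (25, 2564), (30, 1541), (55, 591), (60, 860), (65, 1579), (100, 46), (105, 881)]
140 [(-15, 1597), (-10, 340), (30, 1330), (35, 3201), (40, 1275)]
150 [(40, 2291), (45, 751)]
160 []
170 []
180 []
scene -100 -60
100 [(-30, 4), (100, 18), (105, 4)]
110 [(-25, 4), (-20, 5), (105, 16)]
120 [(-15, 4), (110, 21)]
130 [(-15, 32), (-10, 30), (-5, 14), (50, 22), (55, 42), (60, 18), (65, 7), (115, 36)]
140 [(-15, 21), (40, 32), (45, 36), (50, 25)]
150 [(40, 26)]
160 []
170 []
```

```bash
python3 -c "
from wv import *
prof('wrist',-30,15,range(90,220,10),10)
prof('scene',-30,15,range(90,220,10),1)
from plant import sensors
s=sensors.get_state();print(s['tool_pos'],s['contact_force'],s['finger_force'],s['opening'])
"
```

```text
wrist -30 15
90 [(-65, 53), (-60, 533), (-55, 384), (95, 939), (100, 37)]
100 [(-55, 180), (-50, 614), (-45, 329), (95, 178), (100, 1405), (105, 40)]
110 [(-45, 338), (-40, 732), (-35, 460), (5, 520), (10, 489), (100, 284), (105, 288)]
120 [(-35, 306), (-30, 858), (-25, 384), (10, 367), (15, 881), (20, 460), (95, 187), (100, 1712), (105, 236)]
130 [(-25, 551), (-20, 718), (-15, 97), (-10, 146), (-5, 385), (0, 68), (20, 214), (25, 673), (30, 345), (55, 163), (60, 260), (65, 423), (100, 101), (105, 1662), (110, 232), (115, 68)]
140 [(-75, 14), (-70, 67), (-65, 69), (-60, 101), (-20, 133), (-15, 339), (-10, 78), (30, 328), (35, 649), (40, 246)]
150 [(-75, 65), (-70, 132), (-65, 115), (-60, 157), (-20, 220), (-15, 129), (-10, 112), (40, 400), (45, 118)]
160 [(-75, 103), (-70, 162), (-65, 209), (-60, 177), (-20, 326), (-15, 175), (-10, 133), (-5, 23)]
170 [(-75, 161), (-70, 196), (-65, 236), (-20, 168), (-15, 191), (-10, 173), (-5, 59)]
180 [(-75, 209), (-70, 301), (-65, 315), (-60, 80), (-20, 282), (-15, 337), (-10, 211), (-5, 83)]
190 [(-75, 37), (-70, 283), (-15, 252), (-10, 63)]
200 [
[... 349 characters left out ...]
 35), (-10, 23), (-5, 13), (45, 4), (50, 18), (55, 43), (60, 18), (65, 6), (105, 19), (110, 27), (115, 37)]
140 [(-75, 2), (-65, 8), (-20, 4), (-15, 19), (40, 18), (45, 47), (50, 24), (55, 3), (105, 4), (110, 6)]
150 [(-75, 3), (-70, 4), (-65, 17), (-20, 2), (-15, 3), (-10, 20), (40, 27), (45, 5)]
160 [(-75, 3), (-70, 5), (-65, 7), (-15, 2), (-10, 14)]
170 [(-75, 6), (-70, 5), (-25, 2), (-20, 2), (-15, 2), (-10, 3)]
180 [(-80, 2), (-75, 3), (-70, 4), (-15, 2)]
190 [(-75, 6), (-70, 7), (-15, 2), (-10, 3)]
200 [(-75, 8), (40, 2)]
210 [(-125, 2), (-120, 3), (-75, 5), (-70, 5), (40, 53)]
[ 0.40011549 -0.30335971  0.11970595] [0.78363952 0.2390127  8.7210472 ] 4.34309099062375 0.45418938279161036
```

The clouds show the real finger tips about 20 mm above the reported TCP height, so the finger has been resting on the file's top edge. I'll lift, shift behind the edge and go about 20 mm deeper.

Call:
{"op": "send_rows", "data": {
  "rows": "0 0 -0.05 0;0 0 -0.1 0;0 0.035 -0.1 0;0 0.07 -0.1 0;0 0.07 -0.1 0;0 0.07 -0.1 0"
}}

```text
clock: 14.17
tool_pos: [0.4181, -0.305, 0.1481]
eef_rot: [0.749, 0.662, -0.0, -0.0]
contact_force: [-0.6, 0.2, 0.6]
opening: 0.455
finger_force: 0.0
```

```bash
python3 -c "
from wv import *
go(.4213,-.3047,.107,-7)
prof('wrist',-30,15,range(100,200,10),10,80)
"
```

```text
t14.17 [ 0.4181 -0.305   0.1481] rows [0.0022 0.0106 0.1371] -0.0001
wrist -30 15
100 [(-55, 186), (-50, 434), (-45, 177), (0, 61)]
110 [(-45, 296), (-40, 515), (-35, 240), (0, 205), (5, 540), (10, 253)]
120 [(-35, 299), (-30, 592), (-25, 156), (10, 269), (15, 476), (20, 315)]
130 [(-25, 428), (-20, 718), (-15, 72), (-10, 541), (-5, 650), (0, 18), (20, 244), (25, 682), (30, 346), (50, 81), (55, 304), (60, 418), (65, 325)]
140 [(-20, 12), (-15, 629), (-10, 23), (30, 518), (35, 892), (40, 174), (50, 219)]
150 [(40, 480), (45, 89)]
160 []
170 [(-55, 57), (-50, 95), (-45, 165), (-5, 120), (0, 81), (5, 90), (10, 16)]
180 [(-55, 113), (-50, 133), (-45, 221), (-5, 171), (0, 120), (5, 132), (10, 67)]
190 [(-60, 39), (-55, 148), (-50, 163), (-45, 325), (-5, 214), (0, 184), (5, 173), (10, 100)]
```

Call:
{"op": "send_rows", "data": {
  "rows": "0 0.012 0.02 0;0 0.012 0.05 0;0 0.012 0.09 0;0 0.012 0.125 0;0 0.012 0.143 0;0 0.012 0.143 0"
}}

```text
clock: 14.72
tool_pos: [0.4206, -0.3049, 0.1036]
eef_rot: [0.749, 0.662, -0.001, -0.002]
contact_force: [-0.0, 0.1, -0.7]
opening: 0.457
finger_force: 0.0
```

Call:
{"op": "send_rows", "data": {
  "rows": "0 -0.015 0 0;0 -0.03 0 0;0 -0.045 0 0;0 -0.06 0 0;0 -0.06 0 0"
}}

```text
clock: 15.13
tool_pos: [0.402, -0.3034, 0.1056]
eef_rot: [0.75, 0.662, -0.001, -0.001]
contact_force: [0.8, -0.1, -0.0]
opening: 0.457
finger_force: 0.7
```

```bash
python3 -c "
from wv import *
go(.4213,-.3047,.107,-7)
prof('wrist',20,100,range(20,180,10),20,160)
"
```

```text
t15.13 [ 0.402  -0.3034  0.1056] rows [ 0.0036  0.0643 -0.0047] -0.0003
wrist 20 100
20 [(-120, 64), (-115, 321)]
30 [(-115, 194), (-110, 336)]
40 [(-110, 71), (-105, 444), (-100, 74)]
50 [(-100, 419), (-95, 260)]
60 [(-95, 289), (-90, 480)]
70 [(-90, 133), (-85, 677), (-80, 104)]
80 [(-80, 635), (-75, 350)]
90 [(-75, 502), (-70, 750), (-10, 936), (-5, 472), (95, 1464), (100, 482)]
100 [(-70, 228), (-65, 1089), (-60, 153), (-5, 1233), (0, 1793), (5, 301), (95, 152), (100, 3201), (105, 390)]
110 [(-65, 23), (-60, 1111), (-55, 639), (0, 77), (5, 1764), (10, 2017), (15, 143), (100, 323), (105, 1999)]
120 [(-55, 839), (-50, 1392), (10, 270), (15, 2388), (20, 2260), (25, 38), (95, 26), (100, 1055), (105, 125)]
130 [(-50, 287), (-45, 1964), (-40, 346), (-25, 47), (20, 545), (25, 3104), (30, 2268), (55, 380), (60, 866), (65, 2121)]
140 [(-40, 1937), (-35, 1358), (-30, 792), (-25, 2247), (-20, 2141), (30, 1295), (35, 3996), (40, 2141)]
150 [(-35, 1411), (-30, 1606), (40, 2438), (45, 1281)]
160 []
170 []
```

Call:
{"op": "send_rows", "data": {
  "rows": "0 -0.02 0 0;0 -0.04 0.01 0;0 -0.06 0.025 0;0 -0.08 0.04 0;0 -0.1 0.05 0;0 -0.1 0.05 0"
}}

```text
clock: 15.68
tool_pos: [0.3709, -0.299, 0.0893]
eef_rot: [0.75, 0.662, -0.001, -0.002]
contact_force: [-0.8, 0.1, -0.6]
opening: 0.458
finger_force: 0.3
```

```bash
python3 -c "
from wv import *
go(.4213,-.3047,.107,-7)
prof('wrist',20,100,range(20,180,20),20,160)
prof('wrist',-30,15,range(80,180,10),20,130)
"
```

```text
t15.68 [ 0.3709 -0.299   0.0893] rows [ 0.0019  0.1686 -0.0599] -0.0003
wrist 20 100
20 [(-120, 34), (-115, 356)]
40 [(-110, 317)]
60 [(-105, 104), (-100, 354)]
80 [(-95, 541), (-90, 74), (-25, 450), (-20, 1797), (-15, 1098)]
100 [(-90, 201), (-85, 733), (-5, 1655), (0, 2625), (5, 511)]
120 [(-80, 1168), (-75, 277), (10, 382), (15, 3565), (20, 3396), (25, 135)]
140 [(-75, 210), (-70, 2084), (30, 1864), (35, 3553), (40, 488)]
160 [(-65, 2810), (-60, 4143), (-55, 3732), (-50, 4318), (-45, 452)]
wrist -30 15
80 [(-95, 142), (-25, 182), (-20, 715), (-15, 451)]
90 [(-90, 294), (-15, 473), (-10, 796), (-5, 60)]
100 [(-90, 167), (-85, 295), (-5, 595), (0, 568)]
110 [(-100, 31), (-95, 74), (-90, 127), (-85, 325), (-80, 158), (0, 78), (5, 617), (10, 457)]
120 [(-100, 106), (-95, 127), (-90, 222), (-80, 500), (-75, 21), (-35, 60), (10, 160), (15, 580), (20, 439)]
130 [(-105, 23), (-100, 139), (-95, 170), (-90, 336), (-75, 707), (-40, 84), (-35, 101), (20, 141), (25, 869), (30, 740)]
140 [(-105, 56), (-100, 169), (-95, 196), (-90, 168), (-70, 710), (-40, 183), (-35, 159), (30, 449), (35, 1816), (40, 151)]
150 [(-105, 85), (-100, 209), (-95, 339), (-90, 271), (-70, 219), (-65, 679), (-50, 220), (-45, 154), (-40, 301), (-35, 214)]
160 [(-100, 72), (-95, 252), (-65, 541), (-60, 971), (-55, 1044), (-50, 995), (-45, 218), (-40, 284), (-35, 38)]
170 [(-95, 433), (-40, 431), (10, 450)]
```

Call:
{"op": "send_rows", "data": {
  "rows": "0 0 -0.04 0;0 0 -0.04 0;0 0 -0.04 0;0 0 -0.04 0;0 0 -0.04 0;0 0 -0.04 0",
  "jaw": 1,
  "force": 25
}}

```text
clock: 16.28
tool_pos: [0.3746, -0.2998, 0.1031]
eef_rot: [0.749, 0.662, -0.0, 0.001]
contact_force: [0.4, 1.9, 11.7]
opening: 0.316
finger_force: 24.8
```

Call:
{"op": "send_rows", "data": {
  "rows": "0 0 0 0;0 0 0 0;0 0 0 0"
}}

```text
clock: 16.53
tool_pos: [0.3747, -0.2998, 0.1031]
eef_rot: [0.749, 0.662, -0.0, 0.001]
contact_force: [0.4, 1.8, 11.2]
opening: 0.311
finger_force: 24.8
```

Call:
{"op": "send_rows", "data": {
  "rows": "0 0 -0.05 0;0 0 -0.1 0;0 0 -0.17 0;0 0 -0.26 0;0 0 -0.36 0;0 0 -0.46 0;0 0 -0.56 0;0 0 -0.62 0;0 0 -0.62 0"
}}

```text
clock: 17.28
tool_pos: [0.3759, -0.3006, 0.2912]
eef_rot: [0.75, 0.662, 0.001, 0.003]
contact_force: [-0.2, -0.3, -3.8]
opening: 0.182
finger_force: 24.8
```

```bash
python3 -c "
from wv import *
go(.387,.3045,.28,-4.8)
prof('scene',-120,120,range(120,360,20),8,170)
prof('wrist',20,120,range(120,360,20),8,170)
from plant import eyes
"
```

```text
t17.28 [ 0.3759 -0.3006  0.2912] rows [ 2.0062 -0.2128  0.0294] -0.0064
scene -120 120
120 [(55, 10), (110, 83)]
140 [(40, 112), (45, 167), (50, 111), (55, 16), (105, 15)]
160 []
180 []
200 [(-65, 105), (-60, 107)]
220 [(-65, 90), (-60, 138)]
240 [(-65, 76), (-60, 155)]
260 [(-65, 81), (-60, 162)]
280 [(-65, 55), (-60, 191)]
300 [(-65, 49), (-60, 212)]
320 [(-65, 44), (-60, 192), (-50, 10), (-45, 20)]
340 [(-80, 10), (-75, 81), (-70, 18), (-65, 11), (-60, 75), (-45, 18)]
wrist 20 120
120 [(10, 114), (15, 482), (20, 343), (55, 19), (60, 125), (95, 54), (100, 189), (105, 63), (110, 480), (115, 18)]
140 [(30, 280), (35, 594), (40, 227), (45, 73), (50, 84)]
160 []
180 []
200 []
220 []
240 []
260 []
280 []
300 []
320 [(-60, 9)]
340 [(-75, 209), (-60, 156)]
```

```bash
python3 -c "
from wv import *
u,w,z,p=meas('scene')
g=(u>-70)&(u<-55)&(z>170)&(z<370)&(abs(w)<130)
print(np.percentile(z[g],[.5,1,2,98,99,99.5]),np.percentile(w[g],[.5,1,2,98,99,99.5]))
print(np.polyfit(z[g],u[g],1),np.polyfit(w[g],u[g],1),np.polyfit(z[g&(w<np.percentile(w[g],2))],w[g&(w<np.percentile(w[g],2))],1))
for a in range(-110,100,30):
  h=g&(w>a)&(w<a+30); print(a,z[h].min(),z[h].max())
"
```

```text
[191.02423051 192.07887835 194.00574266 337.9303217  339.83445048
 340.71305982] [-105.76038527 -105.28577561 -104.50903164   80.4194406    83.2469448
   84.16991885]
[ 1.64756104e-02 -6.63226855e+01] [-3.03375463e-04 -6.19423306e+01] [-4.94444342e-03 -1.04044450e+02]
-110 189.97200443985406 341.6335890568878
-80 188.46564969554768 341.52981666798536
-50 190.80352421282709 341.5420785526212
-20 190.2182382233747 355.9962185228477
10 190.37347545764905 330.69499846330507
40 187.33669211726468 330.8326959819138
70 191.89134993622326 341.35856018719534
```

The slim file is gripped upright (16 mm opening), with its foot 101 mm below the reported TCP. I'm carrying it to the near bay.

Call:
{"op": "send_rows", "data": {
  "rows": "1 -0.106 0 -0.006;1 -0.106 0 -0.006;1 -0.106 0 -0.006;1 -0.106 0 -0.006;1 -0.106 0 -0.006;1 -0.106 0 -0.006;1 -0.106 0 -0.006;1 -0.106 0 -0.006;1 -0.106 0 -0.006"
}}

```text
clock: 18.18
tool_pos: [0.3785, 0.0057, 0.2872]
eef_rot: [0.734, 0.679, -0.0, -0.001]
contact_force: [0.2, 0.1, -3.3]
opening: 0.181
finger_force: 25.0
```

```bash
python3 -c "
from wv import *
go(.388,.3068,.27,-4.8)"
```

```text
t18.18 [0.3785 0.0057 0.2872] rows [ 1.0032 -0.0457  0.0587] 0.0011
```

Call:
{"op": "send_rows", "data": {
  "rows": "1 -0.045 0 0.001;1 -0.045 0 0.001;1 -0.045 0 0.001;1 -0.045 0 0.001;1 -0.045 0 0.001;1 -0.045 0 0.001;1 -0.045 0 0.001;1 -0.045 0 0.001;1 -0.045 0.05 0.001;1 -0.045 0.05 0.001"
}}

```text
clock: 19.02
tool_pos: [0.3908, 0.2998, 0.2697]
eef_rot: [0.739, 0.674, -0.004, 0.0]
contact_force: [0.6, -0.4, -3.0]
opening: 0.179
finger_force: 25.0
```

```bash
cat >> wv.py <<'E'
def basket(cam='scene',lo=.12,hi=.4):
    p,d=eyes.snapshot(cam);c=eyes.calibration(cam);P=cloud(d,c).reshape(-1,3)
    D=P-[.4797,.2967,0];a=np.radians(-4.8)
    return (D[:,0]*np.cos(a)+D[:,1]*np.sin(a))*1000,(-D[:,0]*np.sin(a)+D[:,1]*np.cos(a))*1000,P[:,2]*1000
E
python3 -c "
from wv import *
go(.388,.3068,.108,-4.8)
u,w,z=basket()
g=(u>-115)&(u<-70)&(abs(w)<130)&(z>150)&(z<330)
for lo in range(150,330,20):
  k=g&(z>lo)&(z<lo+20);print(lo,k.sum(),np.percentile(u[k],[5,50,95]).round(1) if k.sum() else '',np.percentile(w[k],[1,99]).round(1) if k.sum() else '')
"
```

```text
t19.02 [0.3908 0.2998 0.2697] rows [ 0.0257 -0.0088  0.539 ] -0.0012
150 0  
170 153 [-91.2 -85.9 -83.6] [-106.5   80.6]
190 177 [-93.5 -85.8 -83.3] [-106.7   81.8]
210 190 [-93.  -85.4 -82.4] [-106.1   83.1]
230 194 [-94.2 -85.4 -81.8] [-106.    81.2]
250 202 [-90.3 -85.1 -82.5] [-106.6   83.9]
270 205 [-93.1 -85.  -82.2] [-105.5   84.2]
290 197 [-94.1 -85.  -72.6] [-106.4   84.7]
310 205 [-103.5  -85.8  -74.9] [-102.8   72.1]
```

Call:
{"op": "send_rows", "data": {
  "rows": "0.037 0 0 -0.001;0.037 0 0.05 -0.001;0.037 0 0.15 -0.001;0.037 0 0.2 -0.001;0.037 0 0.2 -0.001;0.037 0 0.2 -0.001"
}}

```text
clock: 19.57
tool_pos: [0.3931, 0.3128, 0.2133]
eef_rot: [0.737, 0.676, -0.0, 0.0]
contact_force: [1.3, 0.2, -2.5]
opening: 0.182
finger_force: 25.0
```

```bash
python3 -c "
from wv import *
go(.392,.311,.109,-4.8)
u,w,z=basket()
g=(u>-115)&(u<-70)&(abs(w)<130)&(z>150)&(z<240)
print(np.percentile(u[g],[5,50,95]).round(1),np.percentile(w[g],[1,99]).round(1))
g=(abs(w)<130)&(abs(z-110)<4)&(abs(u)<140);print(np.percentile(u[g],[1,99]),np.percentile(w[g],[1,99]))
"
```

```text
t19.57 [0.3931 0.3128 0.2133] rows [-0.006  -0.0028  0.3477] -0.0004
[-91.5 -84.1 -81.3] [-92.6  96.8]
[-123.56409823  117.67110675] [-117.42463414  112.99073149]
```

Call:
{"op": "send_rows", "data": {
  "rows": "-0.006 -0.005 0.06 0;-0.006 -0.005 0.12 0;-0.006 -0.005 0.18 0;-0.006 -0.005 0.24 0;-0.006 -0.005 0.29 0;-0.006 -0.005 0.32 0;-0.006 -0.005 0.34 0;-0.006 -0.005 0.352 0;-0.006 -0.005 0.352 0"
}}

```text
clock: 20.37
tool_pos: [0.3914, 0.3118, 0.1079]
eef_rot: [0.737, 0.676, 0.0, 0.0]
contact_force: [-0.7, -0.5, -2.4]
opening: 0.174
finger_force: 25.0
```

```bash
python3 -c "
from wv import *
go(.392,.311,.106,-4.8)
u,w,z=basket()
g=(u>-115)&(u<-70)&(abs(w)<130)&(z>115)&(z<240)&(abs(w)>40)
print(np.percentile(u[g],[5,50,95]).round(1),np.percentile(w[g],[1,99]).round(1),np.percentile(z[g],[98,99]))
"
```

```text
t20.37 [0.3914 0.3118 0.1079] rows [-0.0026  0.0021  0.0064] -0.0003
[-98.6 -86.2 -83. ] [-93.5  95.7] [162.65516765 163.00457881]
```

Call:
{"op": "send_rows", "data": {
  "rows": "0 0 0.008 0;0 0 0.014 0;0 0 0.02 0;0 0 0.02 0"
}}

```text
clock: 20.75
tool_pos: [0.3913, 0.3098, 0.1021]
eef_rot: [0.737, 0.676, -0.001, 0.001]
contact_force: [-0.7, -3.9, 5.0]
opening: 0.18
finger_force: 25.0
```

Call:
{"op": "send_rows", "data": {
  "rows": "0 0 0 0;0 0 0 0;0 0 0 0;0 0 0 0;0 0 0 0",
  "jaw": 0
}}

```text
clock: 21.17
tool_pos: [0.3911, 0.3118, 0.1018]
eef_rot: [0.737, 0.676, 0.0, -0.0]
contact_force: [-0.1, 0.5, -1.0]
opening: 0.495
finger_force: 0.0
```

Call:
{"op": "send_rows", "data": {
  "rows": "0 0 -0.08 0;0 0 -0.2 0;0 0 -0.34 0;0 0 -0.48 0;0 0 -0.6 0;0 0 -0.6 0"
}}

```text
clock: 21.67
tool_pos: [0.3934, 0.3153, 0.2884]
eef_rot: [0.737, 0.676, 0.007, -0.0]
contact_force: [1.2, 0.9, -0.8]
opening: 0.501
finger_force: 0.0
```

```bash
python3 -c "
from wv import *
u,w,z=basket()
g=(u>-125)&(u<-40)&(abs(w)<130)&(z>125)&(z<175)
print(np.percentile(u[g],[5,50,95]).round(1),np.percentile(w[g],[1,99]).round(1),np.percentile(z[g],[98,99]),np.polyfit(z[g],u[g],1))
# thick file
u,w,z,p=meas('top')
for lo in range(20,180,10):
  k=(u>-120)&(u<140)&(abs(w)<120)&(z>lo)&(z<=lo+10);h,e=np.histogram(u[k],np.arange(-120,140,5));print(lo,[(int(b),int(x)) for x,b in zip(h,e) if x>15])
k=(z>130)&(u>10)&(u<80)&(abs(w)<130);print(np.percentile(w[k],[1,99]))
go(.44,-.3,.26,-7)
"
```

```text
[-100.   -86.4  -82.9] [-95.   96.3] [156.88571304 157.73160999] [ -0.22820508 -56.04178504]
20 [(-115, 60), (-110, 99), (-105, 117), (-100, 106), (-95, 72), (-90, 27), (-70, 103)]
30 [(-115, 56), (-110, 21), (-65, 96)]
40 [(-60, 92)]
50 [(-55, 102)]
60 [(-50, 101), (80, 113), (85, 20)]
70 [(-50, 16), (-45, 112), (-30, 96), (-25, 52), (85, 120), (90, 16)]
80 [(-40, 104), (-25, 78), (-20, 125), (-15, 31), (85, 22), (90, 121)]
90 [(-40, 28), (-35, 120), (-15, 101), (-10, 101), (-5, 17), (90, 28), (95, 127)]
100 [(-10, 34), (-5, 120), (0, 96), (95, 27), (100, 124)]
110 [(0, 45), (5, 131), (10, 85), (105, 66)]
120 [(10, 63), (15, 129), (20, 73), (100, 60), (105, 26), (110, 67)]
130 [(20, 76), (25, 144), (30, 51), (55, 59), (60, 112), (65, 130), (105, 73), (110, 44), (115, 120), (120, 60)]
140 [(30, 96), (35, 145), (40, 38), (45, 25), (50, 121), (55, 60), (110, 32), (115, 21)]
150 [(40, 123), (45, 86)]
160 []
170 []
[-102.53110086   83.72419646]
t21.77 [0.3916 0.3119 0.2828] rows [-2.0185  0.3356  0.0729] 0.0058
```

The slim file stands in its bay with its top at 157 mm. The thick file still leans 40° with clear space behind it, so I'll use the same approach.

Call:
{"op": "send_rows", "data": {
  "rows": "-1 0.2 0.05 0.006;-1 0.2 0.05 0.006;-1 0.2 0.05 0.006;-1 0.2 0.05 0.006;-1 0.2 0.05 0.006;-1 0.2 0.05 0.006;-1 0.2 0.05 0.006;-1 0.2 0.05 0.006;-1 0.2 0.05 0.006",
  "jaw": -1
}}

```text
clock: 22.52
tool_pos: [0.4236, 0.0021, 0.2644]
eef_rot: [0.752, 0.659, -0.003, -0.001]
contact_force: [-0.6, -0.4, -0.4]
opening: 1.002
finger_force: 0.0
```

```bash
python3 -c "
from wv import *
go(.4676,-.3129,.25,-7)
"
```

```text
t22.52 [0.4236 0.0021 0.2644] rows [-1.0215  0.2836  0.0501] -0.0015
```

Call:
{"op": "send_rows", "data": {
  "rows": "-1 0.283 0.05 -0.001;-1 0.283 0.05 -0.001;-1 0.283 0.05 -0.001;-1 0.283 0.05 -0.001;-1 0.283 0.05 -0.001;-1 0.283 0.05 -0.001;-1 0.283 0.05 -0.001;-1 0.283 0.05 -0.001;-1 0.283 0.05 -0.001;-1 0.283 0.05 -0.001"
}}

```text
clock: 23.35
tool_pos: [0.4723, -0.2999, 0.2499]
eef_rot: [0.747, 0.664, 0.0, -0.002]
contact_force: [0.7, 1.5, 0.3]
opening: 1.003
finger_force: 0.0
```

```bash
python3 -c "
from wv import *
go(.4676,-.3129,.14,-7)
"
```

```text
t23.35 [ 0.4723 -0.2999  0.2499] rows [-0.0457 -0.0097  0.3663] 0.0007
```

Call:
{"op": "send_rows", "data": {
  "rows": "-0.04 -0.01 0.1 0;-0.04 -0.01 0.2 0;-0.04 -0.01 0.32 0;-0.04 -0.01 0.366 0;-0.04 -0.01 0.366 0;-0.04 -0.01 0.366 0"
}}

```text
clock: 23.85
tool_pos: [0.4686, -0.3094, 0.1416]
eef_rot: [0.746, 0.666, 0.0, -0.001]
contact_force: [-0.5, 0.3, 0.7]
opening: 0.998
finger_force: 0.0
```

```bash
python3 -c "
from wv import *
go(.4676,-.3129,.1,-7)
prof('wrist',-30,15,range(110,190,10),15,130)
"
```

```text
t23.85 [ 0.4686 -0.3094  0.1416] rows [-0.0123 -0.0017  0.1386] 0.0015
wrist -30 15
110 [(0, 107), (5, 497), (10, 313), (100, 45), (105, 22)]
120 [(10, 215), (15, 587), (20, 438), (100, 504), (105, 110)]
130 [(20, 168), (25, 686), (30, 393), (55, 379), (60, 574), (65, 695), (105, 725), (110, 432), (115, 560), (120, 261)]
140 [(30, 353), (35, 802), (40, 299), (45, 162), (50, 669), (55, 235), (110, 62)]
150 [(40, 585), (45, 524)]
160 [(-25, 39), (-20, 40), (-15, 115), (70, 64), (75, 76), (80, 46)]
170 [(-30, 37), (-25, 128), (-20, 107), (-15, 321), (70, 173), (75, 205), (80, 135), (85, 70)]
180 [(-30, 67), (-25, 169), (-20, 133), (-15, 430), (70, 151), (75, 374), (80, 167), (85, 114)]
```

Call:
{"op": "send_rows", "data": {
  "rows": "-0.01 0.006 0.04 0.001;-0.01 0.006 0.08 0.001;-0.01 0.006 0.12 0.001;-0.01 0.006 0.139 0.001;-0.01 0.006 0.139 0.001;-0.01 0.006 0.139 0.001"
}}

```text
clock: 24.4
tool_pos: [0.4701, -0.3155, 0.1006]
eef_rot: [0.749, 0.662, 0.0, 0.0]
contact_force: [-0.0, -0.4, 0.1]
opening: 1.001
finger_force: 0.0
```

Call:
{"op": "send_rows", "data": {
  "rows": "0 -0.02 0 0;0 -0.04 0 0;0 -0.06 -0.01 0;0 -0.08 -0.02 0;0 -0.1 -0.03 0;0 -0.12 -0.04 0;0 -0.14 -0.04 0;0 -0.14 -0.04 0"
}}

```text
clock: 25.07
tool_pos: [0.428, -0.3107, 0.1132]
eef_rot: [0.749, 0.662, 0.0, 0.001]
contact_force: [2.0, -0.7, 2.1]
opening: 0.998
finger_force: 0.8
```

```bash
python3 -c "
from wv import *
go(.4676,-.3129,.1,-7)
prof('wrist',20,100,range(20,200,20),20,130)
prof('wrist',-30,15,range(90,200,10),20,130)
"
```

```text
t25.07 [ 0.428  -0.3107  0.1132] rows [0.009  0.1319 0.0445] -0.0002
wrist 20 100
20 [(-120, 125), (-115, 845), (-110, 802), (-105, 780), (-100, 380), (-70, 360)]
40 [(-60, 445), (70, 414), (75, 205)]
60 [(-55, 39), (-50, 568), (75, 42), (80, 1430), (85, 243)]
80 [(-45, 79), (-40, 738), (85, 93), (90, 1920), (95, 286), (100, 22)]
100 [(-30, 724), (-25, 381), (95, 198), (100, 2649), (105, 156)]
120 [(-20, 1118), (-15, 418), (95, 65), (100, 937), (105, 302), (110, 2569), (115, 515)]
140 [(-10, 1745), (-5, 602), (25, 96)]
160 [(0, 3124), (5, 2458), (10, 2450), (15, 643)]
180 []
wrist -30 15
90 [(-40, 120), (-35, 555), (-30, 88), (90, 97), (95, 1238), (100, 48)]
100 [(-30, 468), (-25, 84), (95, 127), (100, 1366), (105, 36)]
110 [(-25, 575), (-20, 63), (100, 189), (105, 92)]
120 [(-20, 723), (-15, 46), (95, 115), (100, 1071), (105, 169)]
130 [(-65, 51), (-60, 40), (-55, 115), (-15, 897), (-10, 233), (40, 39), (100, 32), (105, 1091), (110, 368), (115, 509), (120, 84)]
140 [(-70, 60), (-65, 137), (-60, 107), (-55, 282), (-10, 787), (-5, 205), (35, 42), (40, 121), (45, 45)]
150 [(-70, 97), (-65, 172), (-60, 286), (-55, 251), (-5, 873), (0, 184), (15, 623), (20, 830), (25, 813), (30, 1132), (35, 130), (40, 182), (45, 80)]
160 [(-70, 148), (-65, 202), (-60, 399), (0, 996), (5, 750), (10, 842), (15, 230), (30, 159), (35, 275), (40, 216), (45, 125)]
170 [(-75, 26), (-70, 208), (-65, 263), (-60, 262), (-55, 75), (5, 49), (30, 142), (35, 239), (40, 249), (45, 188)]
180 [(-75, 36), (-70, 129), (-65, 483), (-60, 129), (-55, 26), (30, 47), (35, 134), (40, 473), (45, 128)]
190 [(-65, 791), (40, 742)]
```

Call:
{"op": "send_rows", "data": {
  "rows": "0 -0.02 0.005 0;0 -0.04 0.01 0;0 -0.06 0.01 0;0 -0.08 0.01 0;0 -0.08 0.01 0"
}}

```text
clock: 25.58
tool_pos: [0.4156, -0.309, 0.1127]
eef_rot: [0.748, 0.663, 0.007, 0.009]
contact_force: [15.1, -2.8, 13.4]
opening: 0.995
finger_force: 8.5
```

Call:
{"op": "send_rows", "data": {
  "rows": "0 0 0 0;0 0 0 0;0 0 0 0;0 0 0 0;0 0 -0.02 0;0 0 -0.03 0;0 0 -0.03 0;0 0 -0.03 0",
  "jaw": 1,
  "force": 35
}}

```text
clock: 26.25
tool_pos: [0.4223, -0.309, 0.1194]
eef_rot: [0.748, 0.664, 0.012, 0.012]
contact_force: [39.4, -8.1, -33.0]
opening: 0.423
finger_force: 20.0
```

```bash
python3 -c "
from wv import *
go(.4676,-.3129,.1,-7)
prof('wrist',20,100,range(20,200,20),20,130)
"
```

```text
t26.25 [ 0.4223 -0.309   0.1194] rows [0.0051 0.1493 0.0697] 0.0005
wrist 20 100
20 [(-115, 508), (-110, 800), (-105, 765), (-100, 676), (-95, 112), (-70, 196), (-65, 223), (60, 375), (65, 587), (70, 42)]
40 [(-60, 272), (-55, 255), (70, 558), (75, 647), (80, 48)]
60 [(-50, 405), (-45, 281), (25, 33), (80, 803), (85, 769), (90, 47)]
80 [(-40, 581), (-35, 238), (25, 137), (30, 1410), (90, 1168), (95, 857), (100, 60)]
100 [(100, 1753), (105, 933)]
120 [(100, 517), (105, 476), (110, 1555), (115, 1310)]
140 []
160 [(-30, 505), (-25, 2744), (-20, 2708), (-15, 2690), (-10, 2689), (-5, 2646), (0, 981)]
180 []
```

Call:
{"op": "send_rows", "data": {
  "rows": "0 0.02 0 0;0 0.04 0 0;0 0.05 -0.01 0;0 0.05 -0.02 0;0 0.05 -0.02 0"
}}

```text
clock: 26.72
tool_pos: [0.4234, -0.3088, 0.1227]
eef_rot: [0.749, 0.663, 0.003, 0.002]
contact_force: [11.0, -2.0, -18.9]
opening: 0.361
finger_force: 34.8
```

```bash
python3 -c "
from wv import *
go(.4676,-.3129,.1,-7)
prof('wrist',20,100,range(60,200,20),20,130)
"
```

```text
t26.72 [ 0.4234 -0.3088  0.1227] rows [0.0042 0.1474 0.0767] 0.0
wrist 20 100
60 [(-55, 25), (-50, 589), (15, 473), (20, 629), (75, 43), (80, 1314), (85, 209)]
80 [(25, 721), (30, 760), (85, 109), (90, 1708), (95, 221)]
100 [(95, 194), (100, 2306), (105, 116)]
120 [(95, 29), (100, 822), (105, 287), (110, 2257), (115, 375)]
140 []
160 [(-30, 763), (-25, 976), (-20, 1041), (-15, 1010), (-10, 1106), (-5, 807)]
180 []
```

Call:
{"op": "send_rows", "data": {
  "rows": "0 0.01 -0.01 0;0 0.02 -0.03 0;0 0.02 -0.05 0;0 0.02 -0.07 0;0 0.02 -0.09 0;0 0.02 -0.09 0"
}}

```text
clock: 27.27
tool_pos: [0.4242, -0.3102, 0.1523]
eef_rot: [0.749, 0.662, -0.001, 0.0]
contact_force: [0.1, 0.0, -4.3]
opening: 0.357
finger_force: 34.9
```

Free: it weighs 4.3 N and the opening is 31.4 mm. Lifting.

Call:
{"op": "send_rows", "data": {
  "rows": "0 0 -0.08 0;0 0 -0.18 0;0 0 -0.28 0;0 0 -0.38 0;0 0 -0.47 0;0 0 -0.47 0;0 0 -0.47 0"
}}

```text
clock: 27.85
tool_pos: [0.4243, -0.3101, 0.2929]
eef_rot: [0.75, 0.662, -0.001, 0.001]
contact_force: [-0.1, -0.1, -4.5]
opening: 0.36
finger_force: 35.0
```

```bash
python3 -c "
from wv import *
u,w,z,p=meas('scene')
s=__import__('plant').sensors.get_state()['tool_pos']-[.44,-.3,0];a=np.radians(-7)
print('tcp u,w,z',s[0]*np.cos(a)+s[1]*np.sin(a),-s[0]*np.sin(a)+s[1]*np.cos(a),s[2])
g=(abs(u)<40)&(z>165)&(z<335)&(abs(w)<130)
h,e=np.histogram(u[g],np.arange(-40,45,5));print([(int(b),int(x)) for x,b in zip(h,e)])
g&=(abs(u-5)<6);print(np.percentile(z[g],[.5,1,2,98,99,99.5]),np.percentile(w[g],[.5,1,2,98,99,99.5]),np.polyfit(z[g],u[g],1),np.polyfit(w[g],u[g],1))
for a in range(-110,100,30):
  h=g&(w>a)&(w<a+30); print(a,z[h].min(),z[h].max())
go(.5715,.289,.29,-4.8)
"
```

```text
tcp u,w,z -0.015450388177933216 -0.011784353976797446 0.29134606469247887
[(-40, 0), (-35, 21), (-30, 43), (-25, 42), (-20, 43), (-15, 46), (-10, 60), (-5, 2882), (0, 450), (5, 8), (10, 38), (15, 0), (20, 0), (25, 0), (30, 0), (35, 0)]
[197.58023374 198.47087204 199.65188393 332.76279836 333.91847879
 334.4017791 ] [-104.69103532 -103.72268912 -102.15749903   79.78911148   81.33269488
   82.90473495] [ 0.00269187 -0.76007403] [-0.00046285 -0.04022499]
-110 198.31991334475575 334.7523185242729
-80 197.2897250492456 334.25822319636234
-50 197.82200478973422 334.6502662553679
-20 197.20599310311204 333.45880464171285
10 197.41535159542056 334.5340914906948
40 197.37540605434856 334.5896699029885
70 197.59451211780365 334.1690680782784
t27.90 [ 0.4232 -0.3098  0.2913] rows [2.0418 0.2442 0.0033] -0.0064
```

Call:
{"op": "send_rows", "data": {
  "rows": "1 0.12 0 -0.006;1 0.12 0 -0.006;1 0.12 0 -0.006;1 0.12 0 -0.006;1 0.12 0 -0.006;1 0.12 0 -0.006;1 0.12 0 -0.006;1 0.12 0 -0.006;1 0.12 0 -0.006"
}}

```text
clock: 28.65
tool_pos: [0.4967, -0.0115, 0.2907]
eef_rot: [0.734, 0.68, -0.0, -0.002]
contact_force: [0.8, -0.1, -3.6]
opening: 0.358
finger_force: 35.0
```

```bash
python3 -c "
from wv import *
go(.5715,.289,.28,-4.8)"
```

```text
t28.65 [ 0.4967 -0.0115  0.2907] rows [1.0179 0.1722 0.0374] 0.0011
```

Call:
{"op": "send_rows", "data": {
  "rows": "1 0.172 0.03 0.001;1 0.172 0.03 0.001;1 0.172 0.03 0.001;1 0.172 0.03 0.001;1 0.172 0.03 0.001;1 0.172 0.03 0.001;1 0.172 0.03 0.001;1 0.172 0.03 0.001;1 0.172 0.03 0.001;1 0.172 0.03 0.001"
}}

```text
clock: 29.48
tool_pos: [0.5737, 0.2763, 0.2804]
eef_rot: [0.739, 0.674, -0.003, 0.0]
contact_force: [0.7, -0.6, -4.0]
opening: 0.357
finger_force: 35.0
```

```bash
cat > chk.py <<'E'
from wv import *
go(.5715,.289,.22,-4.8)
for cam in('scene','top'):
    u,w,z=basket(cam)
    g=(u>45)&(u<140)&(abs(w)<130)&(z>195)&(z<270)
    if cam=='top': g=(u>45)&(u<140)&(abs(w)<130)&(z>290)
    if g.sum()<20: continue
    print(cam,g.sum(),np.percentile(u[g],[2,5,50,95,98]).round(1),np.percentile(w[g],[1,99]).round(1))
    g=(abs(w)<130)&(abs(z-110)<4)&(abs(u)<140);print(np.percentile(u[g],[1,99]),np.percentile(w[g],[1,99]))
E
python3 chk.py
```

```text
t29.48 [0.5737 0.2763 0.2804] rows [ 0.0423 -0.0104  0.2013] -0.0012
scene 817 [ 78.   81.9 106.6 109.  109.5] [-112.3   77.7]
[-122.89916443  117.95779943] [-117.71551455  112.60279224]
top 4903 [ 46.6  49.   82.5 128.2 134.7] [-125.3   25.1]
[-121.42010749  119.87321146] [-115.56232778  113.12151114]
```

Call:
{"op": "send_rows", "data": {
  "rows": "0.03 -0.007 0 -0.001;0.05 -0.007 0.06 -0.001;0.05 -0.007 0.14 -0.001;0.05 -0.007 0.2 -0.001;0.05 -0.007 0.2 -0.001;0.05 -0.007 0.2 -0.001"
}}

```text
clock: 30.08
tool_pos: [0.5736, 0.2917, 0.2226]
eef_rot: [0.737, 0.676, -0.001, 0.0]
contact_force: [0.3, 0.1, -3.8]
opening: 0.36
finger_force: 35.0
```

```bash
sed -i 's/z>195)&(z<270/z>150)\&(z<210/' chk.py; python3 chk.py
```

```text
t30.08 [0.5736 0.2917 0.2226] rows [-0.0097 -0.0063  0.0088] -0.0004
scene 599 [ 75.9  80.1 105.3 107.5 108.2] [-97.   93.9]
[-123.69342327  117.82101985] [-117.32625863  109.29506899]
top 3595 [ 46.4  48.3  78.1 128.2 134.7] [-124.7   41.8]
[-120.68130875  120.7429196 ] [-115.39097086  113.72818744]
```

Call:
{"op": "send_rows", "data": {
  "rows": "0 -0.003 0.06 0;0 -0.003 0.12 0;0 -0.003 0.18 0;0 -0.003 0.24 0;0 -0.003 0.3 0;0 -0.003 0.35 0;0 -0.003 0.38 0;0 -0.003 0.395 0;0 -0.003 0.395 0"
}}

```text
clock: 30.93
tool_pos: [0.5734, 0.2931, 0.1048]
eef_rot: [0.737, 0.676, 0.0, 0.0]
contact_force: [0.2, -0.5, -3.8]
opening: 0.358
finger_force: 35.0
```

Call:
{"op": "send_rows", "data": {
  "rows": "0 0 0.008 0;0 0 0.016 0;0 0 0.02 0;0 0 0.02 0"
}}

```text
clock: 31.27
tool_pos: [0.5741, 0.2917, 0.1012]
eef_rot: [0.737, 0.676, 0.0, 0.001]
contact_force: [-2.1, -4.6, 7.0]
opening: 0.359
finger_force: 35.0
```

Call:
{"op": "send_rows", "data": {
  "rows": "0 0 0 0;0 0 0 0;0 0 0 0;0 0 0 0;0 0 0 0",
  "jaw": -0.2
}}

```text
clock: 31.68
tool_pos: [0.5731, 0.2935, 0.0988]
eef_rot: [0.737, 0.676, 0.0, -0.0]
contact_force: [-0.5, 0.1, -0.0]
opening: 0.601
finger_force: 0.0
```

Call:
{"op": "send_rows", "data": {
  "rows": "0 0 -0.08 0;0 0 -0.2 0;0 0 -0.34 0;0 0 -0.48 0;0 0 -0.55 0;0 0 -0.55 0"
}}

```text
clock: 32.18
tool_pos: [0.5755, 0.2959, 0.2701]
eef_rot: [0.737, 0.676, 0.006, 0.001]
contact_force: [-0.2, 0.1, -0.0]
opening: 0.594
finger_force: 0.0
```

```bash
python3 -c "
from wv import *
u,w,z=basket()
for a,b in((-125,-40),(40,125)):
  g=(u>a)&(u<b)&(abs(w)<130)&(z>125)&(z<175)
  print(np.percentile(u[g],[5,50,95]).round(1),np.percentile(w[g],[1,99]).round(1),np.percentile(z[g],[98,99]))
u,w,z=basket('wrist')
g=(abs(u)<60)&(abs(w)<100)&(z>60)&(z<110);print('box',g.sum(),np.percentile(u[g],[2,98]),np.percentile(w[g],[2,98]),np.median(z[g]))
# marker again from top & scene
for cam in('top','scene'):
  p,d=eyes.snapshot(cam);Q=cloud(d,eyes.calibration(cam)).reshape(-1,3)
  m=(abs(Q[:,0]-.4266)<.06)&(abs(Q[:,1]+.0624)<.06)&(abs(Q[:,2]-.062)<.006);print(cam,m.sum(),rect(Q[m][:,:2]),np.median(Q[m][:,2]))
go(.4266,-.0624,.2,None)
"
```

```text
[-100.5  -86.2  -83.1] [-95.3  94. ] [156.45729516 157.07855807]
[ 75.6  98.4 107.1] [-93.1  95.8] [155.71985887 156.14937338]
box 7445 [-27.18047893  32.49558708] [-59.65405978  57.85463819] 91.21777741120263
top 240 (array([426.5, -62.4]), array([27.9, 69. ]), 27.5) 0.06324939819742503
scene 135 (array([421.6, -61.9]), array([28.8, 73.7]), 27.2) 0.06239441366641851
t32.38 [0.5723 0.2922 0.262 ] rows [-1.2187 -0.3826  0.2103] 0
```

All three are in place: slim file at u≈-91, thick file at +93, box centred with its top at 91 mm. The marker is unmoved at (0.426,-0.062), thin axis 27.5°. I'm fetching it.

Call:
{"op": "send_rows", "data": {
  "rows": "-0.6 -0.19 0 -0.09;-0.6 -0.19 0 -0.09;-0.6 -0.19 0 -0.09;-0.6 -0.19 0 -0.09;-0.6 -0.19 0 -0.09;-0.6 -0.19 0 -0.09;-0.6 -0.19 0 -0.09",
  "jaw": -0.36
}}

```text
clock: 32.97
tool_pos: [0.5001, 0.1168, 0.2624]
eef_rot: [0.52, 0.854, -0.001, -0.001]
contact_force: [1.4, -0.1, 0.6]
opening: 0.678
finger_force: 0.0
```

```bash
python3 -c "
from h import *
go(.4257,-.0623,.14,27.5)
"
```

```text
t32.97 [0.5001 0.1168 0.2624] rows [-0.4169 -0.4932  0.4092] -0.0005
```

Call:
{"op": "send_rows", "data": {
  "rows": "-0.417 -0.493 0 0;-0.417 -0.493 0 0;-0.417 -0.493 0 0;-0.417 -0.493 0.1 0;-0.417 -0.493 0.25 0;-0.417 -0.493 0.41 0;-0.417 -0.493 0.41 0;-0.417 -0.493 0.41 0;-0.417 -0.493 0.41 0"
}}

```text
clock: 33.72
tool_pos: [0.4275, -0.059, 0.1399]
eef_rot: [0.518, 0.855, -0.0, -0.001]
contact_force: [0.2, 0.7, -0.6]
opening: 0.679
finger_force: 0.0
```

```bash
python3 -c "
from wv import *
go(.4257,-.0623,.018,27.5)
p,d=eyes.snapshot('wrist');Q=cloud(d,eyes.calibration('wrist')).reshape(-1,3)
m=(abs(Q[:,0]-.4266)<.06)&(abs(Q[:,1]+.0624)<.06)&(abs(Q[:,2]-.062)<.006);print(m.sum(),rect(Q[m][:,:2]),np.median(Q[m][:,2]))
"
```

```text
t33.72 [ 0.4275 -0.059   0.1399] rows [-0.0081 -0.0097  0.4064] 0.0003
3361 (array([426.9, -61.4]), array([28. , 70.2]), 26.7) 0.06260420956111046
```

Call:
{"op": "send_rows", "data": {
  "rows": "-0.006 -0.006 0.1 0.001;-0.006 -0.006 0.2 0.001;-0.006 -0.006 0.3 0.001;-0.006 -0.006 0.37 0.001;-0.006 -0.006 0.406 0.001;-0.006 -0.006 0.406 0.001;-0.006 -0.006 0.406 0.001"
}}

```text
clock: 34.35
tool_pos: [0.4289, -0.062, 0.0197]
eef_rot: [0.52, 0.854, 0.001, 0.002]
contact_force: [0.0, 0.2, -0.7]
opening: 0.676
finger_force: 0.0
```

Call:
{"op": "send_rows", "data": {
  "rows": "0 0 0 0;0 0 0 0;0 0 0 0;0 0 0 0;0 0 0 0;0 0 0 0",
  "jaw": 1,
  "force": 20
}}

```text
clock: 34.85
tool_pos: [0.4269, -0.0634, 0.0193]
eef_rot: [0.522, 0.853, 0.0, 0.0]
contact_force: [-0.6, -0.8, 5.4]
opening: 0.32
finger_force: 19.8
```

Call:
{"op": "send_rows", "data": {
  "rows": "0 0 -0.1 0;0 0 -0.25 0;0 0 -0.4 0;0 0 -0.55 0;0 0 -0.7 0;0 0 -0.7 0;0 0 -0.7 0"
}}

```text
clock: 35.43
tool_pos: [0.4274, -0.0626, 0.2327]
eef_rot: [0.521, 0.853, 0.001, 0.002]
contact_force: [0.1, 0.1, -1.0]
opening: 0.316
finger_force: 19.8
```

```bash
python3 -c "
from wv import *
go(.4705,.1871,.23,85.2)
"
```

```text
t35.43 [ 0.4274 -0.0626  0.2327] rows [0.675  0.5076 0.0102] -0.1613
```

Call:
{"op": "send_rows", "data": {
  "rows": "0.675 0.508 0 -0.161;0.675 0.508 0 -0.161;0.675 0.508 0 -0.161;0.675 0.508 0 -0.161;0.675 0.508 0 -0.161;0.675 0.508 0 -0.161;0.675 0.508 0 -0.161;0.675 0.508 0 -0.161;0.675 0.508 0 -0.161;0.675 0.508 0 -0.161"
}}

```text
clock: 36.27
tool_pos: [0.4694, 0.1859, 0.2283]
eef_rot: [0.044, 0.999, -0.0, -0.001]
contact_force: [0.2, 0.2, -1.8]
opening: 0.32
finger_force: 19.8
```

```bash
cat > mk.py <<'E'
from wv import *
from plant import sensors
go(.4705,.1871,.14,85.2)
s=sensors.get_state()['tool_pos'];D=s-[.4797,.2967,0];a=np.radians(-4.8)
print('tcp u,w',D[0]*np.cos(a)+D[1]*np.sin(a),-D[0]*np.sin(a)+D[1]*np.cos(a))
f=s[2]-.0193
for cam in('wrist','scene'):
    u,w,z=basket(cam); z=z/1000
    g=(abs(w+110)<45)&(abs(u)<50)&(z>f-.003)&(z<f+.035)
    if g.sum()>10: print(cam,'marker legs',g.sum(),np.percentile(u[g],[2,98]).round(1),np.percentile(w[g],[2,10,50,90,98]).round(1),'zmin',z[g].min()-f)
    g=(abs(w+110)<14)&(abs(u)<140)&(abs(z-.108)<.004);print('rim',g.sum(),np.percentile(w[g],[2,50,98]).round(1),np.percentile(u[g],[2,98]).round(1))
E
python3 mk.py
```

```text
t36.27 [0.4694 0.1859 0.2283] rows [-0.0038  0.0046  0.2943] -0.0007
tcp u,w -0.0010118229699468094 -0.1112652053534716
wrist marker legs 304 [-37.4 -26.4] [-125.  -124.1 -100.7  -98.6  -97.6] zmin -0.000362080200044107
rim 2003 [-114.  -108.8  -98.3] [-120.2   -3.6]
scene marker legs 204 [-42.1  28.4] [-129.6 -128.6 -125.7 -101.5  -98.7] zmin 0.00017893989119777132
rim 156 [-119.1 -112.6  -99.3] [-121.4  116.3]
```

Call:
{"op": "send_rows", "data": {
  "rows": "-0.003 0.006 0.08 0;-0.003 0.006 0.16 0;-0.003 0.006 0.24 0;-0.003 0.006 0.3 0;-0.003 0.006 0.35 0;-0.003 0.006 0.39 0;-0.003 0.006 0.39 0;-0.003 0.006 0.39 0"
}}

```text
clock: 37.03
tool_pos: [0.4709, 0.1876, 0.1119]
eef_rot: [0.044, 0.999, -0.0, -0.0]
contact_force: [-0.0, -0.6, 0.1]
opening: 0.317
finger_force: 19.8
```

```bash
python3 mk.py
```

```text
t37.03 [0.4709 0.1876 0.1119] rows [ 0.0012 -0.002  -0.0937] -0.0006
tcp u,w 0.00033861337656894766 -0.10942356928562744
wrist marker legs 1218 [-49.3 -26.1] [-121.8 -119.7 -108.5  -97.9  -95.9] zmin 0.00028033585420368656
rim 4306 [-113.5 -108.5 -101.7] [-112.4   82.5]
scene marker legs 180 [-36.9  45.1] [-126.7 -125.9 -123.1  -99.3  -95.7] zmin -0.00033552558831466406
rim 142 [-123.1 -112.9  -97.1] [-123.5  116.4]
```

Legs straddle the bar with no contact force. I'll lower until the crown touches.

Call:
{"op": "send_rows", "data": {
  "rows": "0 0 0.03 0;0 0 0.06 0;0 0 0.09 0;0 0 0.11 0;0 0 0.125 0;0 0 0.132 0;0 0 0.132 0"
}}

```text
clock: 37.72
tool_pos: [0.4707, 0.1882, 0.0717]
eef_rot: [0.043, 0.999, -0.0, -0.0]
contact_force: [-0.6, -0.9, -1.2]
opening: 0.314
finger_force: 19.8
```

Call:
{"op": "send_rows", "data": {
  "rows": "0 0 0.006 0;0 0 0.009 0;0 0 0.009 0"
}}

```text
clock: 37.97
tool_pos: [0.4711, 0.1886, 0.0701]
eef_rot: [0.043, 0.999, 0.0, 0.0]
contact_force: [-0.4, -0.3, 1.5]
opening: 0.317
finger_force: 19.8
```

Call:
{"op": "send_rows", "data": {
  "rows": "0 0 0 0;0 0 0 0;0 0 0 0;0 0 0 0;0 0 0 0",
  "jaw": -0.1
}}

```text
clock: 38.38
tool_pos: [0.471, 0.1883, 0.0696]
eef_rot: [0.043, 0.999, 0.0, 0.0]
contact_force: [0.4, 0.6, -0.1]
opening: 0.551
finger_force: 0.0
```

Call:
{"op": "send_rows", "data": {
  "rows": "0 0 -0.06 0;0 0 -0.15 0;0 0 -0.28 0;0 0 -0.42 0;0 0 -0.55 0;0 0 -0.6 0;0 0 -0.6 0"
}}

```text
clock: 38.97
tool_pos: [0.4726, 0.1903, 0.2536]
eef_rot: [0.043, 0.999, 0.002, 0.003]
contact_force: [0.5, 0.3, -0.0]
opening: 0.549
finger_force: 0.0
```

```bash
python3 -c "
from wv import *
u,w,z=basket('wrist')
g=(abs(w+110)<30)&(abs(u)<60)&(z>110)&(z<125);print('crown',g.sum(),np.median(z[g]),np.percentile(u[g],[2,98]),np.percentile(w[g],[2,98]))
u,w,z=basket('scene')
for a,b in((-125,-40),(60,125)):
  g=(u>a)&(u<b)&(abs(w)<105)&(z>125)&(z<175)
  print(np.percentile(u[g],[5,50,95]).round(1),np.percentile(w[g],[1,99]).round(1),np.percentile(z[g],[98,99]))
p,d=eyes.snapshot('scene');cv2.imwrite('pics/end.png',cv2.resize(p[110:330,170:460,::-1],None,fx=2.7,fy=2.7))
"
```

```text
crown 1209 110.55093166572271 [-35.7906897   31.02245855] [-122.99035765  -96.80628056]
[-100.3  -86.3  -83.3] [-95.5  94. ] [156.5052408  157.15148305]
[ 75.5  99.  107.2] [-93.3  93.3] [155.93686229 156.25631604]
```

View pics/end.png

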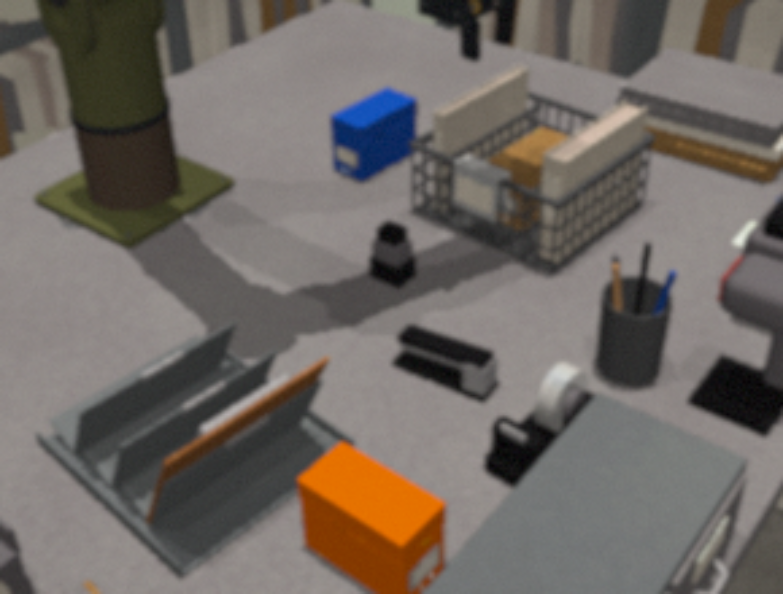

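The picture shows both files upright in the end bays (480,110 and 595,145), the box between them at (535,155) and the marker on the near rim at (480,185). The clipboard and other items are undisturbed, so I'm handing in.

```bash
python3 -c "
from plant import finish_job
print(finish_job())"
```

```text
the job is handed in; nothing more can be done
None
```

I handed the job in at about 39 s: both files stand in the end bays, the card box is in the middle bay, the marker hangs on the rim, and the bystanders look undisturbed; `finish_job` returned no verdict, and one early wrong-way move pushed both files in the rack with about 73 N at the wrist, which may count if the gripper's body took over 40 N of it.

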